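Press a knife-handle rivet flush

TASK

One of the two knives has a brass rivet still standing proud of its wooden handle. Lay that knife flat on the bed of the rivet press with the proud rivet right under the ram, swing the lever down to its stop so that the press drives the rivet flush, and let the lever return all the way up. Then lay the knife flat and gently in the steel tray without dropping it, leaving the other knife, the thermos, the whetstone and the screwdriver where they are, and never pushing the rivet in anywhere but under the ram.

Things in the scene. Friction and masses are not known exactly. Their poses are not given: they have to be found in the camera images.
- knife: The knife to work on, lying flat, 130 g. Origin: on its underside at the point to grip (near its centre of mass); x to the blade tip, z up. Dark wooden handle 28 mm wide (y), 20 mm thick (z), from x = -99 (flat butt) to +8 mm; steel bolster 26 mm wide to +23; blade 30 mm wide, 3 mm thick, 9 to 12 mm up, tip at +115. Brass rivets flush at x = -45 and -8, proud at -82 mm.
- rivet (a joint): How far the proud rivet has been driven (m): 0 = standing 8 mm above the handle, 0.008 = flush. It is 8 mm in diameter, on the handle's centre line, its axis 17 mm from the butt (x = -82 mm in the knife's frame), upright. It slides stiffly, needing about 25 N, and stays where it is left.
- knife_done: A knife of the same form and size whose three rivets are all flush already. Same frame. Leave it alone. The two knives may lie in either place.
- press: Grey bench rivet press, fixed. Origin at table height under the ram's axis; x along the lever, z up. In its frame, mm: base x -105..50, y -65..65, 22 high; column x -95..-48, y -22..22; head x -95..20, y -20..20, z 125..171. Round ram 24 across on the z axis; its face is at z = 110 when up, 70.5 at the lever's stop. Steel bed x -32..32, y -100..25, top z = 50.
- nest (a point): Point on the bed's top, on the ram's axis; axes as the press. On the bed a channel along y takes the knife's handle: two rails 8 mm high, 34 mm apart, from y = -35 to +20 mm, and a butt stop 12 mm high with its face at y = +19.5 mm. The knife lies with its blade towards -y and its butt just short of the stop; the channel is open at the -y end, and the knife goes in there, under the ram.
- lever_pivot (a point): Centre of the lever's hinge, in the lever's plane: x = -20, y = +45, z = 165 mm in the press frame. The hinge axis is the press's y axis.
- lever_grip (a point): Middle of the lever's black rubber sleeve, on its axis, 155 mm from the pivot; moves with the lever. Sleeve 20 mm in diameter, from 105 to 195 mm from the pivot; between it and the pivot a 12 mm steel rod.
- press_lever (a joint): Lever angle (rad). 0 = home: the lever points to the press's +x, 40 degrees above level. Grows as it swings down to the stop at 0.95 (about 14 degrees below level). It drives the ram down 41.6 mm per rad. A spring pushes it home: about 3 to 7 N at the sleeve, up to about 15 N while driving the rivet at the end of the swing.
- tray: Flat open steel tray, fixed, 260 x 135 mm, 28 mm high, walls and floor 4 to 5 mm thick. Origin at the centre of its underside on the table, x along its length.
- thermos: Steel flask standing upright, 66 mm across, 195 mm tall, origin at the centre of its foot. Leave it alone.
- whetstone: Grey sharpening stone 180 x 60 x 35 mm, origin at the centre of its underside. Leave it alone.
- screwdriver: Screwdriver lying on the bench, origin at the centre of its underside. Leave it alone.
Mind the look-alikes: they are no part of the job. What is shaped like the knife but purple is not meant.

How it is judged:
By the outcome, as a careful person would: the job done as asked, in the order asked, and still so for the second after the job is handed in, with the robot touching nothing.
It also fails if it takes over 72 s, if anything falls off the work surface, if the arm or the gripper's body presses on something with over 40 N, if the wrist force passes 120 N, or if a joint passes its speed limit or range.

ROBOT

A 6-joint arm with a two-finger parallel gripper is mounted at the origin on the work surface. World frame = base frame: x ahead of the robot, y to its left, z up, the work surface at z = 0. Lengths are in m, angles in rad, forces in N, time in s.
With the tool pointing down it reaches from about 0.35 to 0.775 m from the base axis. Payload 7.3 kg.
Tool frame: the origin (TCP) lies midway between the tips of the shut fingers; the grasp point (between the pads) lies 19 mm behind it; z points along the fingers, y is the direction in which the jaws open and shut (so a half turn about z gives the same grasp; the last joint's range is limited). The gripper opens to 92 mm and grips with 3 to 60 N. Pads are 19 mm wide; open, the fingers measure 130 mm over their backs; the gripper's body (75 mm by 190 mm) begins 47 mm behind the grasp point.
Start: joints at [1.106, 0.342, 1.524, -0, 1.275, -0.146], TCP at [0.165, 0.499, 0.227] pointing down, gripper open.
Joint ranges: [-2.53, 2.53], [-0.77, 2.02], [0.04, 2.7], [-1, 4.14], [0.28, 2.66], [-3.11, 3.11]. Speed limits (rad/s): [2.57, 2.57, 3.14, 3.14, 3.14, 3.14].

INTERFACE

Orientations are given as [roll, pitch, yaw] about the fixed x, y, z axes, in that order (R = Rz(yaw) Ry(pitch) Rx(roll)).
In Python, from cell import status, eyes, job gives the robot as it stands.
- The arm moves only by the tool jog_arm, never from a script. Its argument "series" is a list of rows, each a list of 3 entries, a list of its own where there are three numbers: the gripper command: -1 is shut, 1 is fully open, values between are in proportion, then the shift along the tool's x, y, z in m, then the turn, a rotation vector about the tool's x, y, z in rad. In form: [[grip, [x, y, z], [ax, ay, az]], ...]. A call has 1 to 12 rows; each row is the pose to reach, as a shift and turn from the pose commanded when the call began, along the tool's axes at that moment; what a row does not reach only later rows make up. A row lasts 1/12 s, in which the tool goes at most 41.7 mm and 7.16 degrees, less where a joint would pass 70% of its speed; a pose out of reach is approached as far as the arm can. A call with a gripper value outside its range is refused whole. The fingers move at their own pace and stop on an object; "squeeze" is the grip in N (left out, the last holds). Time passes only in rows, so rows that repeat a pose let the fingers close. It gives the time, the measured TCP pose, the force and the opening at its end, in the units of the state.
- status.observe(): the state, without advancing time (a new reading comes with each control period).
- eyes.read_camera(name): name is "side" or "top" or "wrist"; returns a dict with "img" (480x640x3 uint8, red, green, blue), "range_z" (480x640 float32, m along the optical axis (not along the pixel's ray), 0 where there is no reading), "camera_matrix" (3x3 intrinsics, pixels), "T" (4x4, takes a point from camera to world coordinates); the wrist camera has in their place "tool_from_camera" (4x4, takes a point from camera to tool coordinates, whose origin is the TCP and whose axes are the flange's). Camera axes: x right, y down, z forward; pixel columns grow to the right and rows downward; lengths in m; the calibration is good to about 2 mm. A picture is of the moment at which its call begins: read the wrist's pose just before it.
- job.hand_in(): hands the job in, once; it reports no verdict.
The state is a dict: "time": time; "qpos": joint angles; "qvel": joint speeds; "joint_efforts": joint torques, N m; "tool_pos": TCP position; "tool_rot": TCP orientation; "contact_force": force on the tool from outside, world axes, zero at the start; "torque": the same for the moment, N m; "opening": finger opening in m.
Only numpy, scipy, OpenCV 4.12 (cv2) and the standard library are available. Lean on these libraries where they do the work, as an engineer would, in place of code of your own. Each camera call takes 0.05 s, during which the arm holds its last target.

## Working session

There is one attempt and no reset: what is moved stays moved. The work goes in short steps, Python scripts to look and compute and a tool call to move; the robot and the scene stay as the last step left them, time stands still between calls to the robot, and variables do not carry over. Pictures are saved under pics/ and viewed, and the job is handed in when it is done.

Besides the shell and the picture viewer there is one more tool, called after "Request:" as a command line: name --argument value ..., lists and objects as JSON in quotes. jog_arm: Moves the arm, as the interface text tells. Its arguments: {"type":"object","properties":{"series":{"type":"array","items":{"type":"array"}},"squeeze":{"type":"number"}},"required":["series"]}

```bash
ls; mkdir -p pics; python3 - <<'E'
from cell import status, eyes, job
import cv2,numpy as np
s=status.observe();print(s)
for n in ("side","top","wrist"):
    d=eyes.read_camera(n); cv2.imwrite(f"pics/{n}0.png",d["img"][:,:,::-1]); np.savez(f"{n}0.npz",**d); print(n,d["camera_matrix"],d.get("T",d.get("tool_from_camera")))
E
```

```text
pics
{'time': 0.0, 'qpos': array([ 1.10595523e+00,  3.42733396e-01,  1.52501019e+00,  7.42346746e-07,
        1.27537266e+00, -1.46007345e-01]), 'qvel': array([-1.88069302e-03,  7.25733514e-04, -6.63866692e-04,  5.81363012e-04,
       -1.12435489e-03,  7.73158039e-05]), 'joint_efforts': array([-8.62434317e-04, -4.31244385e+01, -2.44219422e+01,  7.15573551e-02,
        5.60223078e-02, -1.40201573e-04]), 'tool_pos': array([0.16436896, 0.4981888 , 0.2260418 ]), 'tool_rot': array([-3.14008537e+00, -2.22368645e-04,  2.82275851e+00]), 'contact_force': array([ 0.03082947, -0.00410093, -0.61232283]), 'torque': array([-0.01941769,  0.00444551,  0.00786325]), 'opening': 0.09204709950294898}
side [[528.9455805    0.         318.09317633]
 [  0.         528.9455805  242.12189683]
 [  0.           0.           1.        ]] [[ 0.79849826 -0.34601577  0.49261914 -0.12142281]
 [-0.60199593 -0.46058362  0.65227574 -0.83859017]
 [ 0.00119461 -0.81739576 -0.5760753   0.93063304]
 [ 0.          0.          0.          1.        ]]
top [[578.28777026   0.         318.91333587]
 [  0.         578.28777026 249.7654669 ]
 [  0.           0.           1.        ]] [[ 2.42793232e-02 -9.80214031e-01  1.96445841e-01  2.71097342e-01]
 [-9.99676629e-01 -2.52912549e-02 -2.64383779e-03 -7.17295362e-04]
 [ 7.55988873e-03 -1.96318125e-01 -9.80511113e-01  1.46058882e+00]
 [ 0.00000000e+00  0.00000000e+00  0.00000000e+00  1.00000000e+00]]
wrist [[362.10849885   0.         322.46893299]
 [  0.         362.10849885 237.96422057]
 [  0.           0.           1.        ]] [[-3.32957044e-04 -9.69400319e-01 -2.45485052e-01  6.41613521e-02]
 [ 9.99999939e-01 -3.47535373e-04  1.60656554e-05 -9.57586085e-04]
 [-1.00888791e-04 -2.45485032e-01  9.69400376e-01 -1.57900321e-01]
 [ 0.00000000e+00  0.00000000e+00  0.00000000e+00  1.00000000e+00]]
```

View pics/top0.png

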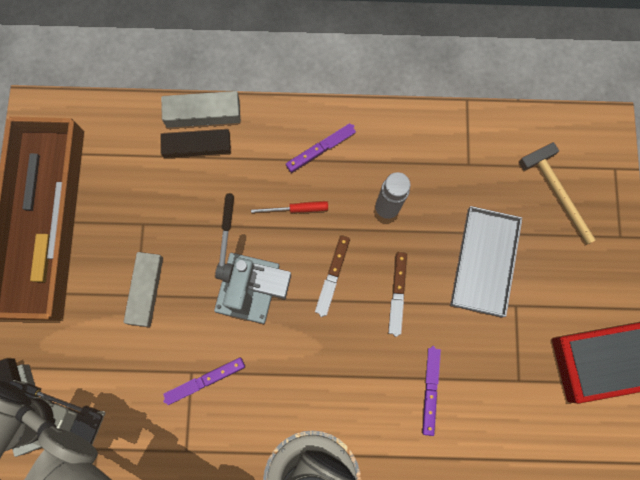

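View pics/side0.png

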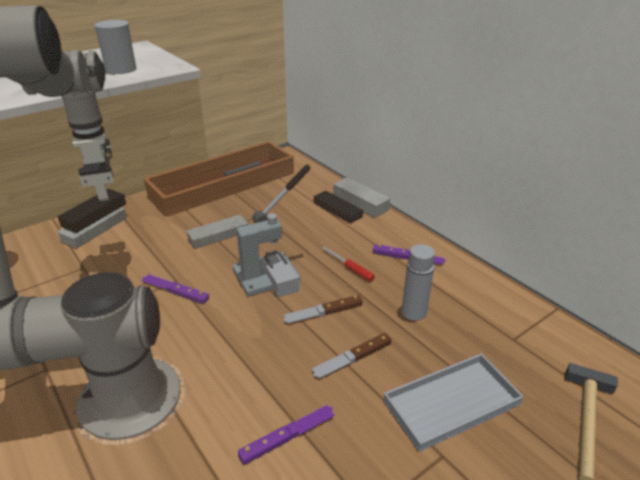

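View pics/wrist0.png

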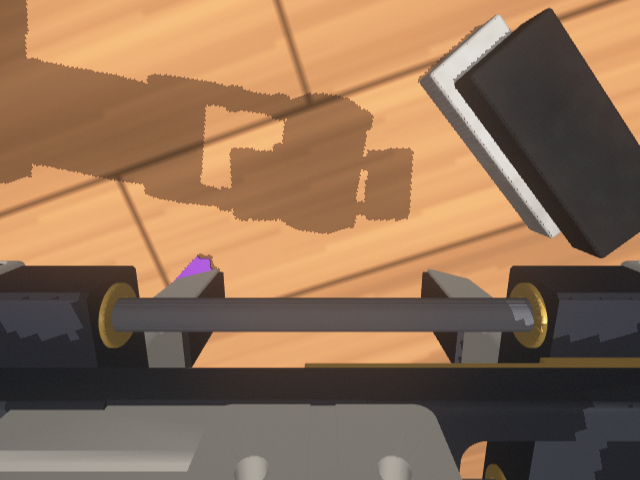

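The top view shows two dark-handled knives at about (333,275) and (398,293), and purple look-alikes at (320,148), (205,381) and (431,390). The press is at (250,285), with its lever up to (228,212) and its bed facing right. The tray is at (487,261).

```bash
python3 - <<'E'
import cv2,numpy as np
t=cv2.imread("pics/top0.png");s=cv2.imread("pics/side0.png")
a=cv2.resize(t[225:345,300:420],(600,600),interpolation=cv2.INTER_CUBIC)
cv2.imwrite("pics/kn_top.png",a)
cv2.imwrite("pics/kn_side.png",cv2.resize(s[285:385,275:400],(800,640),interpolation=cv2.INTER_CUBIC)[:600])
cv2.imwrite("pics/pr_top.png",cv2.resize(t[185:335,200:300],(400,600),interpolation=cv2.INTER_CUBIC))
E
```

```text
(no output)
```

View pics/kn_top.png

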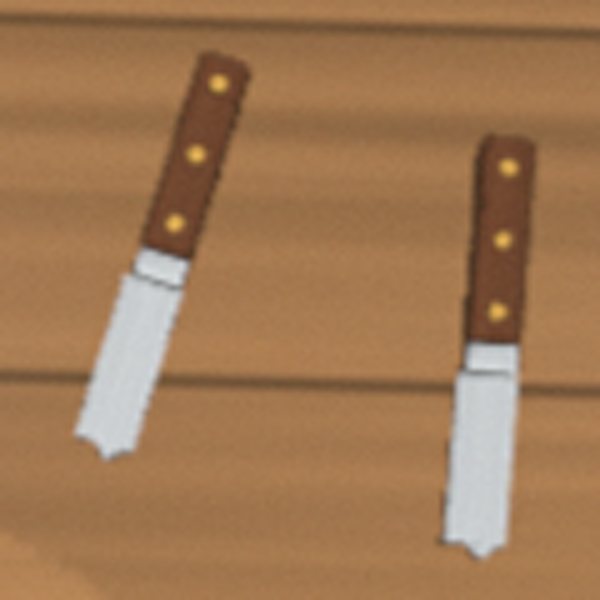

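View pics/kn_side.png

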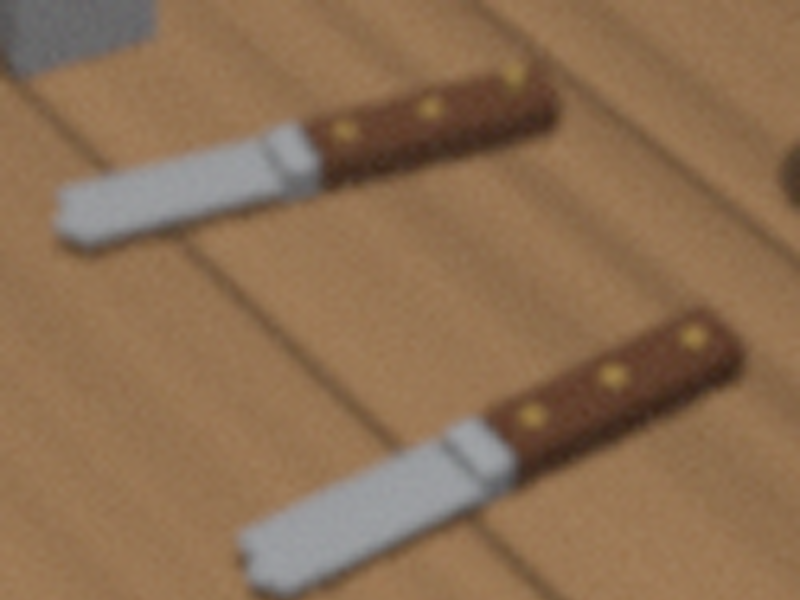

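View pics/pr_top.png

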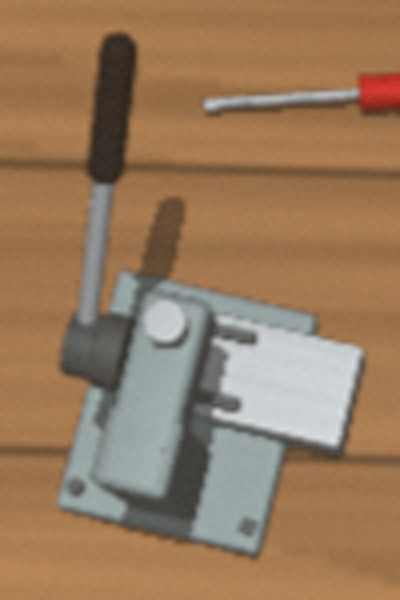

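```bash
cat > h.py <<'E'
import numpy as np, cv2
from scipy.spatial.transform import Rotation as R
from scipy.optimize import least_squares
def load(n): return dict(np.load(n))
def ray(d,u,v,T=None):
    T=d["T"] if T is None else T
    K=d["camera_matrix"]; r=T[:3,:3]@np.array([(u-K[0,2])/K[0,0],(v-K[1,2])/K[1,1],1]); return T[:3,3],r
def at_z(d,u,v,z,T=None):
    o,r=ray(d,u,v,T); return o+r*(z-o[2])/r[2]
def cloud(d,T=None):
    T=d["T"] if T is None else T
    K=d["camera_matrix"]; Z=d["range_z"]; v,u=np.mgrid[:Z.shape[0],:Z.shape[1]]
    P=np.stack([(u-K[0,2])/K[0,0]*Z,(v-K[1,2])/K[1,1]*Z,Z],-1)
    P=P@T[:3,:3].T+T[:3,3]; P[Z==0]=np.nan; return P
def proj(d,X,T=None):
    T=d["T"] if T is None else T
    c=(np.atleast_2d(X)-T[:3,3])@T[:3,:3]; K=d["camera_matrix"]
    return np.stack([K[0,0]*c[:,0]/c[:,2]+K[0,2],K[1,1]*c[:,1]/c[:,2]+K[1,2]],-1)
def fit2(model,world):
    m=np.asarray(model,float);w=np.asarray(world,float)
    mc=m.mean(0);wc=w.mean(0);a=m-mc;b=w-wc
    th=np.arctan2((a[:,0]*b[:,1]-a[:,1]*b[:,0]).sum(),(a*b).sum())
    c,s=np.cos(th),np.sin(th);M=np.array([[c,-s],[s,c]]);t=wc-M@mc
    return t,th,np.linalg.norm((m@M.T+t)-w,axis=1)
E
python3 - <<'E'
from h import *
t=load("top0.npz");s=load("side0.npz")
# press
uv=[(279.2,264.5),(264.5,323.7),(214.5,312),(231.2,253)];m=[(.05,-.065),(-.105,-.065),(-.105,.065),(.05,.065)]
w=[at_z(t,*p,.022)[:2] for p in uv]
uvb=[(290.5,272.5),(285.7,297.5)];m+= [(.032,-.1),(-.032,-.1)];w+=[at_z(t,*p,.05)[:2] for p in uvb]
print("press",fit2(m,w))
# knives rivets in crop coords /5
for nm,pts,hz in (("A",[(219,83),(197,154),(175,223)],.028),("B",[(509,167),(503,240),(497,312)],.02)):
    W=[at_z(t,300+p[0]/5,225+p[1]/5,(hz if i==0 else .02))[:2] for i,p in enumerate(pts)]
    print(nm,W,fit2([(-.082,0),(-.045,0),(-.008,0)],W))
C=cloud(t);S=cloud(s)
for nm,P,d,c in (("topA",C,t,(300+219/5,225+83/5)),("topB",C,t,(300+509/5,225+167/5)),("sideA",S,s,(275+513/6.4,285+75/6.4)),("sideB",S,s,(275+693/6.4,285+338/6.4))):
    u,v=map(int,np.round(c)); print(nm);print(np.round(P[v-3:v+4,u-3:u+4,2]*1000,0))
# tray
for p in [(472,208),(521,218),(505,316),(453,305)]: print(at_z(t,*p,.028))
E
```

```text
press (array([0.48413545, 0.16646651]), np.float64(-0.20659597600179622), array([0.00224401, 0.00175932, 0.00128298, 0.00290565, 0.002159  ,
       0.00137152]))
A [array([ 0.58084437, -0.06712477]), array([ 0.54545715, -0.05691981]), array([ 0.5097293, -0.0464293])] (array([ 0.50213603, -0.04425062]), np.float64(2.858400203706988), array([4.61453101e-05, 1.48164301e-04, 1.04752770e-04]))
B [array([ 0.54281758, -0.21526946]), array([ 0.50526741, -0.21209391]), array([ 0.46859921, -0.20895174])] (array([ 0.46072355, -0.20828829]), np.float64(3.056674076228512), array([3.90389496e-04, 2.94201673e-04, 9.67009445e-05]))
topA
[[20. 21. 22. 16. 19. 19. 23.]
 [19. 32. 33. 21. 22. 14. 22.]
 [24. 30. 29. 31. 18. 24. 18.]
 [18. 27. 30. 26. 27. 18. 21.]
 [17. 20. 25. 18. 20. 22. 23.]
 [18. 20. 18. 14. 26. 25. 17.]
 [19. 17. 23. 18. 23. 18. 21.]]
topB
[[18. 24. 15. 18. 16. 18. 14.]
 [21. 15. 18. 21. 24. 20. 18.]
 [18. 21. 21. 27. 20. 23. 18.]
 [16. 18. 18. 21. 21. 21. 20.]
 [20. 26. 22. 16. 19. 18. 20.]
 [25. 16. 23. 21. 21. 22. 21.]
 [15. 24. 22. 23. 23. 20. 20.]]
sideA
[[ 0. -0. -3.  0. -1. -6. -5.]
 [-3. -1. -2. -4. -3. 15. 18.]
 [-3. 16. 27. 29. 21. 18. 17.]
 [19. 20. 23. 28. 25. 19. 18.]
 [19. 15. 24. 25. 23. 18. 18.]
 [19. 18. 20. 18. 19. 21. 15.]
 [21. 20. 18. 18. 18. 18. 21.]]
sideB
[[17. 18. 18. 21. 18. 16. 19.]
 [19. 18. 13. 22. 16. 20. 21.]
 [22. 21. 18. 15. 22. 24. 17.]
 [19. 17. 19. 20. 20. 20. 18.]
 [18. 18. 21. 21. 18. 17. 22.]
 [19. 21. 15. 18. 18. 20. 16.]
 [14. 19. 23. 18. 15. 16. 16.]]
[ 0.6776506  -0.39507226  0.028     ]
[ 0.65443101 -0.52007521  0.028     ]
[ 0.40280587 -0.46923282  0.028     ]
[ 0.42685148 -0.34087738  0.028     ]
```

Knife A (left, top px (333,275)) has its butt rivet at about 28 mm in both depth images, and in the side crop at (513,75) it stands above the handle edge. Knife B's rivet is at about 20 mm, so it is flush. A is the one to work on. First I'll hover over the press with the wrist camera to refine the nest position.

```bash
cat >> h.py <<'E'
def goto(p,yaw,s=None):
    "shift/turn in tool axes from measured pose to a tool-down pose"
    if s is None:
        from cell import status; s=status.observe()
    R0=R.from_euler("xyz",s["tool_rot"]); R1=R.from_euler("xyz",[np.pi,0,yaw])
    sh=R0.inv().apply(np.array(p)-s["tool_pos"]); rv=(R0.inv()*R1).as_rotvec()
    print("t",round(s["time"],2),"pos",np.round(s["tool_pos"],4),"rot",np.round(s["tool_rot"],3),"F",np.round(s["contact_force"],1),"op",round(s["opening"],4),"q",np.round(s["qpos"],2))
    print(" shift",np.round(sh,4)," turn",np.round(rv,4))
def toolT(s):
    T=np.eye(4);T[:3,:3]=R.from_euler("xyz",s["tool_rot"]).as_matrix();T[:3,3]=s["tool_pos"];return T
def press2w(x,y,z=0,P=(0.48413545, 0.16646651,-0.20659598)):
    c,s_=np.cos(P[2]),np.sin(P[2]); return np.array([P[0]+c*x-s_*y,P[1]+s_*x+c*y,z])
def snap(name):
    from cell import status,eyes
    s=status.observe(); d=eyes.read_camera("wrist"); d["T"]=toolT(s)@d["tool_from_camera"]
    np.savez(name+".npz",**d); cv2.imwrite("pics/"+name+".png",d["img"][:,:,::-1]); return d
E
python3 - <<'E'
from h import *
p=press2w(0,-.045);print(p)
goto([p[0],p[1],.30],-1.777)
E
```

```text
[0.47490462 0.12242344 0.        ]
t 0.15 pos [0.1644 0.4983 0.2262] rot [-3.14  -0.     2.823] F [-0.7  0.1 -0.2] op 0.0916 q [ 1.11  0.34  1.52  0.    1.28 -0.15]
 shift [-0.4127 -0.2597 -0.0736]  turn [-7.0000e-04 -1.1000e-03 -1.6834e+00]
```

Request:
jog_arm --series '[[0.2,[0,0,-0.1],[0,0,-0.1]],[0.2,[0,0,-0.1],[0,0,-0.2]],[0.2,[-0.413,-0.26,-0.1],[0,0,-1.683]],[0.2,[-0.413,-0.26,-0.1],[0,0,-1.683]],[0.2,[-0.413,-0.26,-0.1],[0,0,-1.683]],[0.2,[-0.413,-0.26,-0.1],[0,0,-1.683]],[0.2,[-0.413,-0.26,-0.1],[0,0,-1.683]],[0.2,[-0.413,-0.26,-0.1],[0,0,-1.683]],[0.2,[-0.413,-0.26,-0.1],[0,0,-1.683]],[0.2,[-0.413,-0.26,-0.1],[0,0,-1.683]],[0.2,[-0.413,-0.26,-0.1],[0,0,-1.683]],[0.2,[-0.413,-0.26,-0.1],[0,0,-1.683]]]'

```text
time: 1.15
tool_pos: [0.394, 0.2218, 0.3223]
tool_rot: [3.141, 0.0, -2.182]
contact_force: [1.3, 1.1, 0.9]
opening: 0.0553
```

```bash
python3 - <<'E'
from h import *
p=press2w(0,-.045)
goto([p[0],p[1],.27],-1.777)
E
```

```text
t 1.15 pos [0.394  0.2218 0.3223] rot [ 3.141  0.    -2.182] F [1.3 1.1 0.9] op 0.0553 q [ 0.34  0.14  1.53  0.    1.47 -2.19]
 shift [ 0.035  -0.1233  0.0523]  turn [ 2.000e-04  0.000e+00 -4.049e-01]
```

Request:
jog_arm --series '[[0.2,[0.02,-0.09,0.03],[0,0,-0.36]],[0.2,[0.02,-0.09,0.03],[0,0,-0.36]],[0.2,[0.02,-0.09,0.04],[0,0,-0.36]],[0.2,[0.02,-0.09,0.04],[0,0,-0.36]],[0.2,[0.02,-0.09,0.04],[0,0,-0.36]],[0.2,[0.02,-0.09,0.04],[0,0,-0.36]]]'

```text
time: 1.65
tool_pos: [0.4549, 0.1555, 0.2826]
tool_rot: [3.141, 0.0, -1.83]
contact_force: [-0.0, 0.8, -0.5]
opening: 0.0554
```

```bash
python3 - <<'E'
from h import *
p=press2w(0,-.045)
goto([p[0],p[1],.27],-1.777)
snap("w1")
E
```

```text
t 1.65 pos [0.4549 0.1555 0.2826] rot [ 3.141  0.    -1.83 ] F [-0.   0.8 -0.5] op 0.0554 q [ 0.17  0.22  1.54  0.    1.38 -2.71]
 shift [ 0.0269 -0.0278  0.0126]  turn [ 0.0003  0.0004 -0.0526]
```

View pics/w1.png

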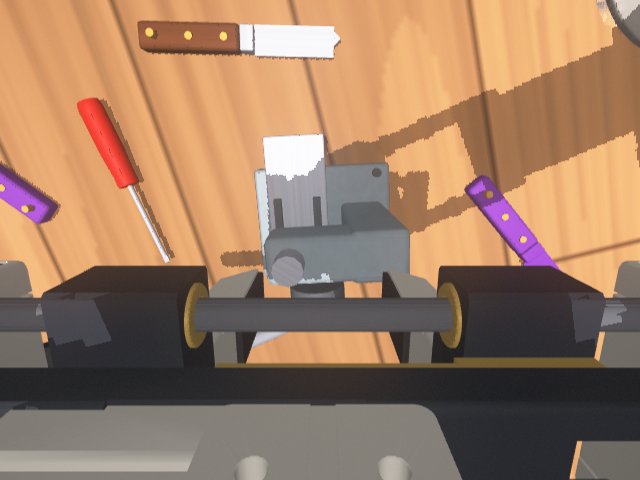

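The wrist view shows knife A at (150–340,38), with rivets at (150,32), (188,35) and (223,36). It also shows the press with bed corners near (264,138) and (323,134), and rail ends near (279,199) and (317,197). I'll enlarge the crops.

```bash
python3 - <<'E'
import cv2
a=cv2.imread("pics/w1.png")
cv2.imwrite("pics/w1p.png",cv2.resize(a[120:290,240:420],(794,750),interpolation=cv2.INTER_CUBIC)[:600])
cv2.imwrite("pics/w1k.png",cv2.resize(a[10:70,130:350],None,fx=3.6,fy=3.6,interpolation=cv2.INTER_CUBIC))
E
```

```text
(no output)
```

View pics/w1p.png

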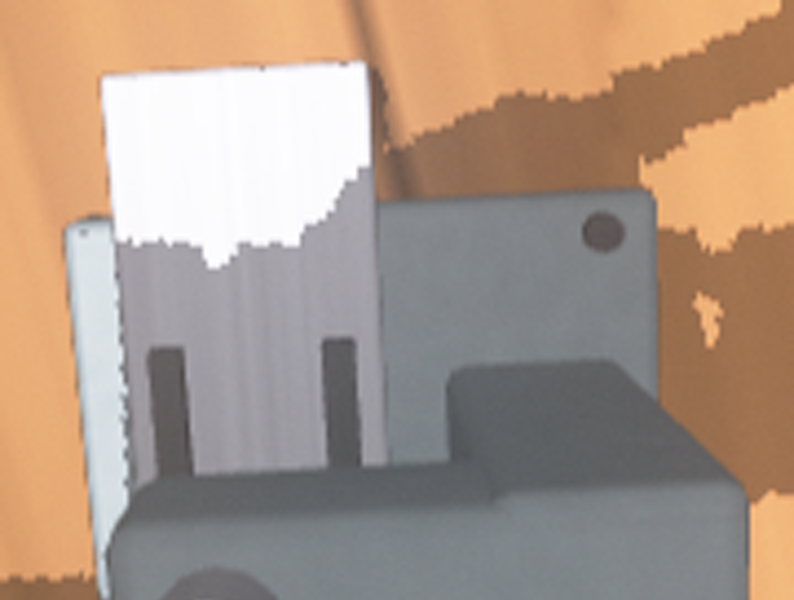

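View pics/w1k.png

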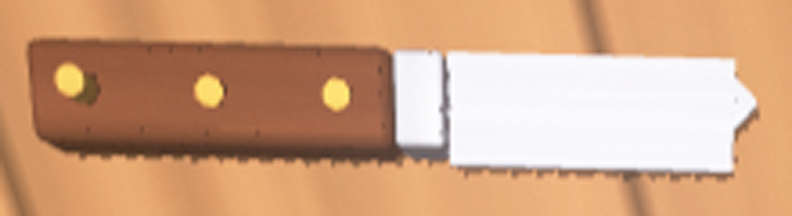

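```bash
python3 - <<'E'
from h import *
d=load("w1.npz")
def q(u,v): return 240+u/4.411,120+v/4.411
L=[((102,76),.05,(.032,-.1)),((369,63),.05,(-.032,-.1)),((66,226),.022,(.05,-.065)),((655,190),.022,(-.105,-.065)),((184,346),.058,(.017,-.035)),((322,340),.058,(-.017,-.035))]
m=[l[2] for l in L];w=[at_z(d,*q(*l[0]),l[1])[:2] for l in L]
t,th,r=fit2(m,w);print("press",t,th,np.round(r*1000,1))
t2=load("top0.npz")
for l,x in zip(L,w): print(l[2],np.round(x,4))
pts=[(69,80),(209,91),(337,94)]
W=[at_z(d,130+p[0]/3.6,10+p[1]/3.6,.028 if i==0 else .02)[:2] for i,p in enumerate(pts)]
print("knife",fit2([(-.082,0),(-.045,0),(-.008,0)],W))
E
```

```text
press [0.48597045 0.17021317] -0.20352833475656415 [0.6 0.8 1.6 1.7 1.3 0.8]
(0.032, -0.1) [0.4966 0.0661]
(-0.032, -0.1) [0.435  0.0793]
(0.05, -0.065) [0.5207 0.0976]
(-0.105, -0.065) [0.3717 0.1277]
(0.017, -0.035) [0.4948 0.1314]
(-0.017, -0.035) [0.4623 0.1385]
knife (array([ 0.50339235, -0.04219936]), np.float64(2.8624120610817645), array([1.18265422e-04, 8.78645793e-05, 1.99046491e-04]))
```

```bash
python3 - <<'E'
from h import *
goto([.503,-.043,.15],2.86)
E
```

```text
t 1.7 pos [0.4549 0.1558 0.283 ] rot [-3.141e+00  1.000e-03 -1.828e+00] F [-0.7 -0.4  1. ] op 0.0554 q [ 0.17  0.22  1.54  0.    1.38 -2.71]
 shift [ 0.1801 -0.0971  0.1329]  turn [2.0000e-04 1.0000e-03 1.5948e+00]
```

Request:
jog_arm --series '[[0.2,[0.18,-0.097,0],[0,0,1.595]],[0.2,[0.18,-0.097,0],[0,0,1.595]],[0.2,[0.18,-0.097,0],[0,0,1.595]],[0.2,[0.18,-0.097,0],[0,0,1.595]],[0.2,[0.18,-0.097,0.04],[0,0,1.595]],[0.2,[0.18,-0.097,0.06],[0,0,1.595]],[0.2,[0.18,-0.097,0.08],[0,0,1.595]],[0.2,[0.18,-0.097,0.1],[0,0,1.595]],[0.2,[0.18,-0.097,0.133],[0,0,1.595]],[0.2,[0.18,-0.097,0.133],[0,0,1.595]],[0.2,[0.18,-0.097,0.133],[0,0,1.595]],[0.2,[0.18,-0.097,0.133],[0,0,1.595]]]'

```text
time: 2.7
tool_pos: [0.5036, -0.0423, 0.1497]
tool_rot: [3.141, 0.0, 2.95]
contact_force: [0.1, 0.1, 0.6]
opening: 0.0553
```

Request:
jog_arm --series '[[0.2,[0,0,0],[0,0,0.16]],[0.2,[0,0,0],[0,0,0.16]],[0.2,[0,0,0],[0,0,0.16]]]'

```text
time: 2.95
tool_pos: [0.5039, -0.0424, 0.1503]
tool_rot: [3.141, 0.002, 2.795]
contact_force: [0.0, -0.5, 1.0]
opening: 0.055
```

```bash
python3 - <<'E'
from h import *
goto([.503,-.043,.15],2.86)
snap("w2")
E
```

```text
t 2.95 pos [ 0.5039 -0.0424  0.1503] rot [3.141e+00 2.000e-03 2.795e+00] F [ 0.  -0.5  1. ] op 0.055 q [-0.24  0.38  1.69  0.    1.07 -1.46]
 shift [ 0.0006 -0.0008  0.0003]  turn [ 0.0004  0.0018 -0.0646]
```

View pics/w2.png

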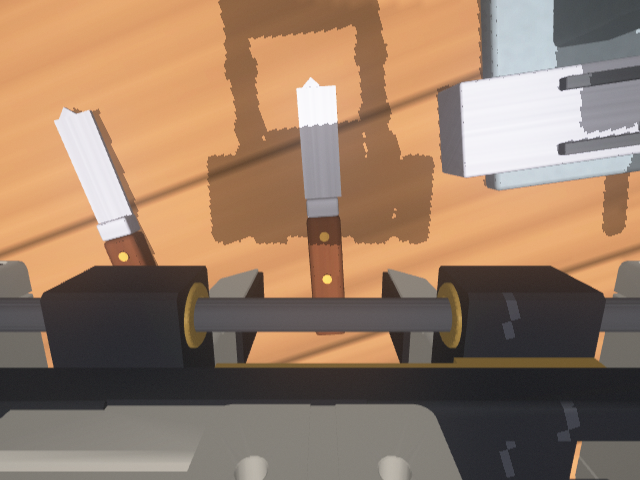

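```bash
python3 - <<'E'
from h import *
d=load("w2.npz")
L=[((324,237),.02,(-.008,0)),((327,280),.02,(-.045,0)),((310,78.5),.012,(.115,0))]
print(fit2([l[2] for l in L],[at_z(d,*l[0],l[1])[:2] for l in L]))
# press too: bed corners, rail inner ends
L=[((461,83),.05,(-.032,-.1)),((464,177),.05,(.032,-.1))]
print(fit2([l[2] for l in L],[at_z(d,*l[0],l[1])[:2] for l in L]))
goto([.5035,-.0425,.004],2.858)
E
```

```text
(array([ 0.50435661, -0.04318995]), np.float64(2.879349716475624), array([0.000506  , 0.00034206, 0.00017225]))
(array([0.48839944, 0.16962096]), np.float64(-0.2182907288359608), array([0.00089484, 0.00089484]))
t 3.0 pos [ 0.5038 -0.0426  0.1502] rot [3.141e+00 2.000e-03 2.798e+00] F [-0.2 -0.2  0.1] op 0.0553 q [-0.24  0.38  1.69  0.    1.07 -1.46]
 shift [ 6.000e-04 -1.000e-04  1.462e-01]  turn [ 0.0004  0.0016 -0.0601]
```

Request:
jog_arm --series '[[0.2,[0.0005,0,0.03],[0,0,-0.069]],[0.2,[0.0005,0,0.06],[0,0,-0.069]],[0.2,[0.0005,0,0.09],[0,0,-0.069]],[0.2,[0.0005,0,0.12],[0,0,-0.069]],[0.2,[0.0005,0,0.135],[0,0,-0.069]],[0.2,[0.0005,0,0.146],[0,0,-0.069]],[0.2,[0.0005,0,0.146],[0,0,-0.069]],[0.2,[0.0005,0,0.146],[0,0,-0.069]]]'

```text
time: 3.67
tool_pos: [0.5031, -0.043, 0.0035]
tool_rot: [3.141, -0.0, 2.866]
contact_force: [-0.7, -0.9, 1.9]
opening: 0.0554
```

Request:
jog_arm --series '[[-1,[0,0,0],[0,0,0]],[-1,[0,0,0],[0,0,0]],[-1,[0,0,0],[0,0,0]],[-1,[0,0,0],[0,0,0]],[-1,[0,0,0],[0,0,0]],[-1,[0,0,0],[0,0,0]],[-1,[0,0,0],[0,0,0]],[-1,[0,0,0],[0,0,0]]]' --squeeze 25

```text
time: 4.33
tool_pos: [0.5033, -0.0435, 0.0039]
tool_rot: [3.141, 0.001, 2.865]
contact_force: [-0.8, 0.7, 6.6]
opening: 0.0276
```

Gripped at a 27.6 mm opening, which matches the 28 mm handle. I'll lift and check how it sits.

Request:
jog_arm --series '[[-1,[0,0,-0.02],[0,0,0]],[-1,[0,0,-0.05],[0,0,0]],[-1,[0,0,-0.08],[0,0,0]],[-1,[0,0,-0.11],[0,0,0]],[-1,[0,0,-0.12],[0,0,0]],[-1,[0,0,-0.12],[0,0,0]],[-1,[0,0,-0.12],[0,0,0]]]'

```text
time: 4.92
tool_pos: [0.5026, -0.0435, 0.1226]
tool_rot: [3.142, -0.0, 2.865]
contact_force: [-0.3, 0.2, -2.8]
opening: 0.0279
```

```bash
python3 - <<'E'
from h import *
from cell import eyes
goto([.503,-.043,.124],2.86)
snap("w3")
d=eyes.read_camera("side");np.savez("side3.npz",**d);cv2.imwrite("pics/side3.png",d["img"][:,:,::-1])
E
```

```text
t 4.92 pos [ 0.5026 -0.0435  0.1226] rot [ 3.142 -0.     2.865] F [-0.3  0.2 -2.8] op 0.0279 q [-0.24  0.42  1.73  0.    1.   -1.53]
 shift [-0.0003  0.0006 -0.0014]  turn [ 0.     -0.0005  0.005 ]
```

View pics/w3.png

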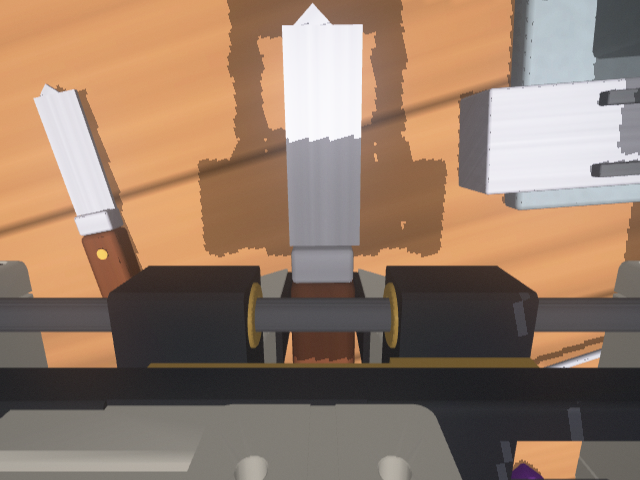

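View pics/side3.png

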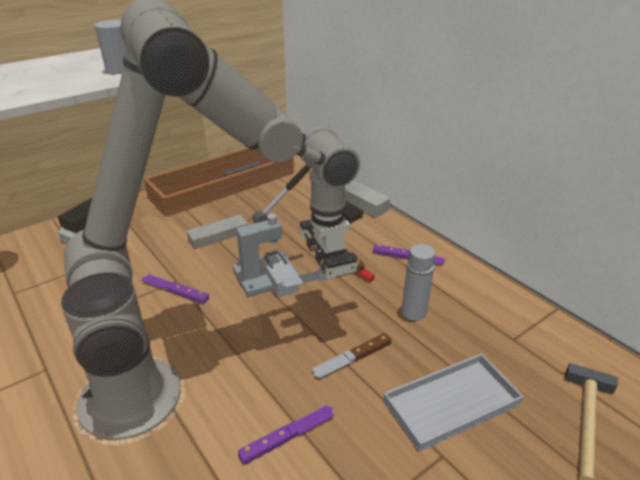

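```bash
python3 - <<'E'
from h import *
d=load("w3.npz");T=d["tool_from_camera"]
for n,uv in dict(tip=(312,4),bl30L=(283,30),bl30R=(362,30),bl240L=(290,240),bl240R=(359.5,240),bladestart=(324,246)).items():
    print(n,np.round(at_z(d,*uv,-.008,T)*1000,1))
for z in (-.016,-.012): print(np.round(at_z(d,322,247,z,T)*1000,1),np.round(at_z(d,322,283,z,T)*1000,1))
C=cloud(d,T); 
for (u,v) in [(322,40),(322,120),(322,200),(322,235),(322,265)]: print(v,np.nanmedian(C[v-4:v+5,u-15:u+16].reshape(-1,3),0).round(4))
E
```

```text
tip [114.8  -4.8  -8. ]
bl30L [106.2 -15.7  -8. ]
bl30R [106.2  13.8  -8. ]
bl240L [ 25.3 -14.9  -8. ]
bl240R [25.3 14.8 -8. ]
bladestart [22.7 -0.4 -8. ]
[ 24.5  -1.2 -16. ] [  8.9  -1.2 -16. ]
[ 23.4  -1.2 -12. ] [  7.3  -1.2 -12. ]
40 [ 0.1028 -0.0012 -0.008 ]
120 [ 0.0743 -0.0012 -0.0081]
200 [ 0.0425 -0.0012 -0.008 ]
235 [ 0.0275 -0.0012 -0.008 ]
265 [ 0.0165 -0.0012 -0.015 ]
```

```bash
python3 - <<'E'
from h import *
P=(.4858,.169,-.205)
p=press2w(-.085,-.06,0,P);print(p)
goto([p[0],p[1],.22],-1.776)
E
```

```text
[0.39036579 0.12755955 0.        ]
t 5.02 pos [ 0.5018 -0.0433  0.1214] rot [-3.142 -0.004  2.865] F [ 0.7 -0.6 -1.9] op 0.0279 q [-0.24  0.42  1.73  0.    1.   -1.53]
 shift [ 0.1542  0.1339 -0.0981]  turn [ 0.0029 -0.0028 -1.6422]
```

Request:
jog_arm --series '[[-1,[0,0,-0.03],[0,0,-0.05]],[-1,[0,0,-0.06],[0,0,-0.12]],[-1,[0,0,-0.09],[0,0,-0.22]],[-1,[0.02,0.01,-0.1],[0,0,-0.33]],[-1,[0.04,0.03,-0.1],[0,0,-0.44]],[-1,[0.06,0.05,-0.1],[0,0,-0.55]],[-1,[0.08,0.07,-0.1],[0,0,-0.66]],[-1,[0.1,0.09,-0.1],[0,0,-0.77]],[-1,[0.12,0.1,-0.1],[0,0,-0.88]],[-1,[0.14,0.12,-0.1],[0,0,-0.99]],[-1,[0.15,0.13,-0.1],[0,0,-1.1]],[-1,[0.154,0.134,-0.1],[0,0,-1.21]]]' --squeeze 40

```text
time: 6.02
tool_pos: [0.3894, 0.1289, 0.2216]
tool_rot: [3.138, -0.002, -2.201]
contact_force: [-0.3, 0.8, -0.9]
opening: 0.0276
```

Request:
jog_arm --series '[[-1,[0,0,0],[0,0,-0.1]],[-1,[0,0,0],[0,0,-0.2]],[-1,[0,0,0],[0,0,-0.3]],[-1,[0,0,0],[0,0,-0.39]],[-1,[0,0,0],[0,0,-0.43]],[-1,[0,0,0],[0,0,-0.432]],[-1,[0,0,0],[0,0,-0.432]],[-1,[0,0,0],[0,0,-0.432]]]'

```text
time: 6.68
tool_pos: [0.3911, 0.1273, 0.2225]
tool_rot: [3.14, -0.001, -1.778]
contact_force: [0.5, -0.9, -1.3]
opening: 0.0278
```

```bash
python3 - <<'E'
from h import *
P=(.4858,.169,-.205)
p=press2w(-.085,-.06,0,P)
goto([p[0],p[1],.22],-1.776)
snap("w4")
E
```

```text
t 6.68 pos [0.3911 0.1273 0.2225] rot [ 3.140e+00 -1.000e-03 -1.778e+00] F [ 0.5 -0.9 -1.3] op 0.0278 q [ 0.13  0.14  1.81  0.    1.19 -2.81]
 shift [-0.0001  0.0008  0.0025]  turn [ 0.0018 -0.0006 -0.0016]
```

View pics/w4.png

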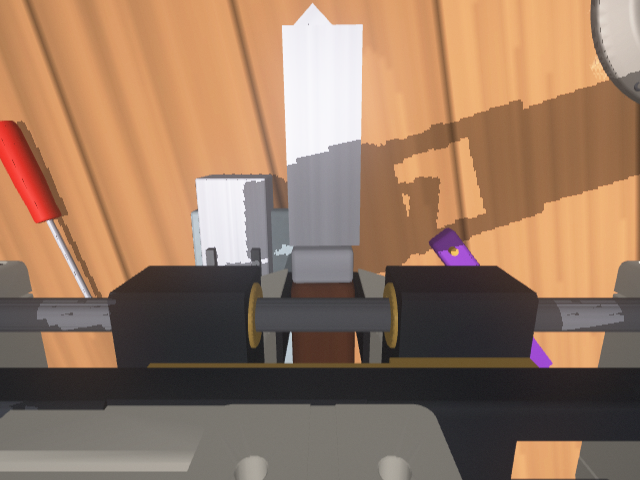

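Knife still aligned in the grip. Bed corners at about (197,178) and (272,176), with rail ends near (211,249) and (256,249). Zooming in.

```bash
python3 - <<'E'
import cv2
a=cv2.imread("pics/w4.png")
cv2.imwrite("pics/w4p.png",cv2.resize(a[165:275,185:300],None,fx=5.4,fy=5.4,interpolation=cv2.INTER_CUBIC))
E
```

```text
(no output)
```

View pics/w4p.png

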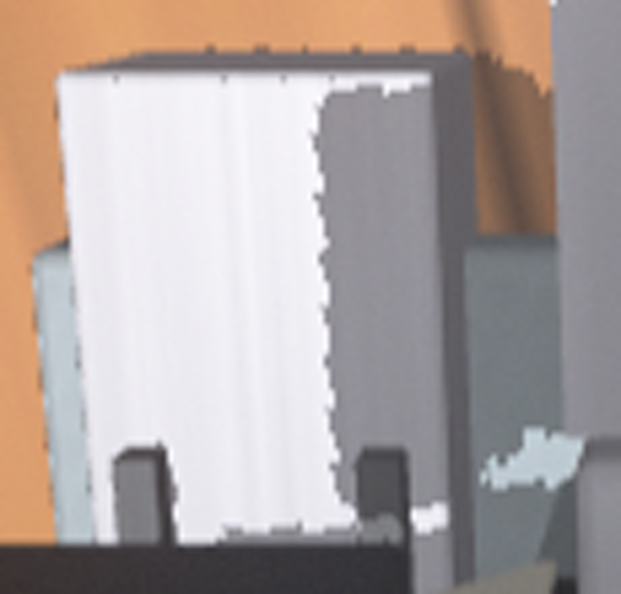

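```bash
python3 - <<'E'
from h import *
d=load("w4.npz")
def q(u,v): return 185+u/5.4,165+v/5.4
L=[((60,74),.05,(.032,-.1)),((434,74),.05,(-.032,-.1)),((160,460),.058,(.017,-.035)),((361,460),.058,(-.017,-.035))]
w=[at_z(d,*q(*l[0]),l[1])[:2] for l in L]
t,th,r=fit2([l[2] for l in L],w);print(t,th,np.round(r*1000,1))
print(np.linalg.norm(w[0]-w[1]),np.linalg.norm(w[2]-w[3]))
for ww in w: print(np.round(ww,4))
C=cloud(d)
u,v=map(int,q(200,250));print(np.nanmedian(C[v-5:v+6,u-8:u+9].reshape(-1,3),0))
P=(t[0],t[1],th)
for yy in(-.082-.1,-.082): print(press2w(0,yy,0,P), press2w(0,yy,0,(.48597,.17021,-.2035)), press2w(0,yy,0,(.4841,.1665,-.2066)))
E
```

```text
[0.48566341 0.17027687] -0.20470940077721317 [0.7 0.8 0.2 0.3]
0.06256281240759376 0.03445240231069589
[0.496 0.066]
[0.4348 0.0789]
[0.4953 0.1324]
[0.4616 0.1395]
[0.48122743 0.09938525 0.04988012]
[ 0.44866597 -0.00792299  0.        ] [ 0.4491881  -0.00803447  0.        ] [ 0.44676572 -0.01162959  0.        ]
[0.46899424 0.08998902 0.        ] [0.46939794 0.08990205 0.        ] [0.46727906 0.08624381 0.        ]
```

```bash
cat >> h.py <<'E'
PP=(0.4857,0.1703,-0.2047)
def pgoto(x,y,z,yaw=-0.2047-np.pi/2): 
    p=press2w(x,y,0,PP); goto([p[0],p[1],z],yaw)
E
python3 - <<'E'
from h import *
pgoto(0,-.2,.22)
pgoto(0,-.2,.067)
E
```

```text
t 6.73 pos [0.3912 0.1274 0.2227] rot [ 3.14  -0.    -1.777] F [ 0.1 -0.6 -1.2] op 0.0277 q [ 0.13  0.14  1.81  0.    1.19 -2.81]
 shift [ 0.1386 -0.0841  0.0026]  turn [ 0.0013 -0.0004 -0.0019]
t 6.73 pos [0.3912 0.1274 0.2227] rot [ 3.14  -0.    -1.777] F [ 0.1 -0.6 -1.2] op 0.0277 q [ 0.13  0.14  1.81  0.    1.19 -2.81]
 shift [ 0.1385 -0.0843  0.1556]  turn [ 0.0013 -0.0004 -0.0019]
```

Request:
jog_arm --series '[[-1,[0.02,-0.01,0],[0,0,-0.002]],[-1,[0.05,-0.03,0],[0,0,-0.002]],[-1,[0.08,-0.05,0],[0,0,-0.002]],[-1,[0.11,-0.07,0],[0,0,-0.002]],[-1,[0.138,-0.084,0.01],[0.001,0,-0.002]],[-1,[0.1385,-0.084,0.04],[0.001,0,-0.002]],[-1,[0.1385,-0.084,0.07],[0.001,0,-0.002]],[-1,[0.1385,-0.084,0.1],[0.001,0,-0.002]],[-1,[0.1385,-0.084,0.13],[0.001,0,-0.002]],[-1,[0.1385,-0.084,0.15],[0.001,0,-0.002]],[-1,[0.1385,-0.084,0.155],[0.001,0,-0.002]],[-1,[0.1385,-0.084,0.155],[0.001,0,-0.002]]]'

```text
time: 7.73
tool_pos: [0.4461, -0.0166, 0.0668]
tool_rot: [3.14, -0.018, -1.786]
contact_force: [0.2, -0.5, -1.2]
opening: 0.0276
```

```bash
python3 - <<'E'
from h import *
pgoto(0,-.2,.067)
pgoto(0,-.11,.067)
pgoto(0,-.083,.067)
E
```

```text
t 7.73 pos [ 0.4461 -0.0166  0.0668] rot [ 3.14  -0.018 -1.786] F [ 0.2 -0.5 -1.2] op 0.0276 q [-0.2   0.42  1.94 -0.03  0.79 -3.1 ]
 shift [ 0.0089 -0.0009 -0.0001]  turn [ 0.0017 -0.0185 -0.0105]
t 7.73 pos [ 0.4461 -0.0166  0.0668] rot [ 3.14  -0.018 -1.786] F [ 0.2 -0.5 -1.2] op 0.0276 q [-0.2   0.42  1.94 -0.03  0.79 -3.1 ]
 shift [-0.081   0.0001 -0.0017]  turn [ 0.0017 -0.0185 -0.0105]
t 7.73 pos [ 0.4461 -0.0166  0.0668] rot [ 3.14  -0.018 -1.786] F [ 0.2 -0.5 -1.2] op 0.0276 q [-0.2   0.42  1.94 -0.03  0.79 -3.1 ]
 shift [-0.108   0.0003 -0.0022]  turn [ 0.0017 -0.0185 -0.0105]
```

Request:
jog_arm --series '[[-1,[-0.015,0,0],[0,-0.01,0]],[-1,[-0.03,0,0],[0,-0.018,-0.01]],[-1,[-0.045,0,0],[0,-0.018,-0.01]],[-1,[-0.045,0,0],[0,-0.018,-0.01]],[-1,[-0.045,0,0],[0,-0.018,-0.01]]]'

```text
time: 8.15
tool_pos: [0.4575, 0.0275, 0.0684]
tool_rot: [-3.137, -0.0, -1.774]
contact_force: [-0.5, 0.8, -1.9]
opening: 0.0272
```

```bash
python3 - <<'E'
from h import *
pgoto(0,-.145,.067)
E
```

```text
t 8.15 pos [0.4575 0.0275 0.0684] rot [-3.137 -0.    -1.774] F [-0.5  0.8 -1.9] op 0.0272 q [-0.11  0.43  1.91 -0.    0.8  -3.04]
 shift [-0.0005  0.0014  0.0014]  turn [-0.0044 -0.0004  0.0017]
```

Request:
jog_arm --series '[[-1,[0,0.0017,0.001],[-0.004,0,0.002]],[-1,[-0.015,0.0017,0.001],[-0.004,0,0.002]],[-1,[-0.03,0.0017,0.001],[-0.004,0,0.002]],[-1,[-0.045,0.0017,0.001],[-0.004,0,0.002]],[-1,[-0.055,0.0017,0.001],[-0.004,0,0.002]],[-1,[-0.0625,0.0017,0.001],[-0.004,0,0.002]],[-1,[-0.0625,0.0017,0.001],[-0.004,0,0.002]],[-1,[-0.0625,0.0017,0.001],[-0.004,0,0.002]]]'

```text
time: 8.82
tool_pos: [0.4675, 0.0886, 0.0661]
tool_rot: [3.139, -0.001, -1.777]
contact_force: [-0.0, 0.6, -1.1]
opening: 0.0278
```

```bash
python3 - <<'E'
from h import *
from cell import eyes
pgoto(-.0003,-.083,.067)
for n in("side","top"):
    d=eyes.read_camera(n);np.savez(n+"5.npz",**d);cv2.imwrite(f"pics/{n}5.png",d["img"][:,:,::-1])
a=cv2.imread("pics/side5.png")[200:310,210:350];cv2.imwrite("pics/side5c.png",cv2.resize(a,None,fx=5,fy=5,interpolation=cv2.INTER_CUBIC))
a=cv2.imread("pics/top5.png")[215:345,190:340];cv2.imwrite("pics/top5c.png",cv2.resize(a,None,fx=4.5,fy=4.5,interpolation=cv2.INTER_CUBIC))
E
```

```text
t 8.82 pos [0.4675 0.0886 0.0661] rot [ 3.139e+00 -1.000e-03 -1.777e+00] F [-0.   0.6 -1.1] op 0.0278 q [ 0.03  0.46  1.86 -0.    0.82 -2.91]
 shift [-0.0007 -0.0009 -0.0009]  turn [ 0.0023 -0.0007 -0.0012]
```

View pics/side5c.png

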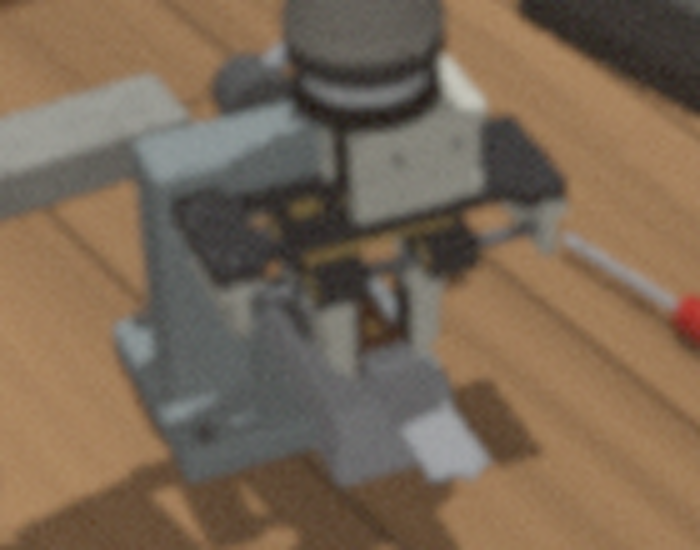

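View pics/top5c.png

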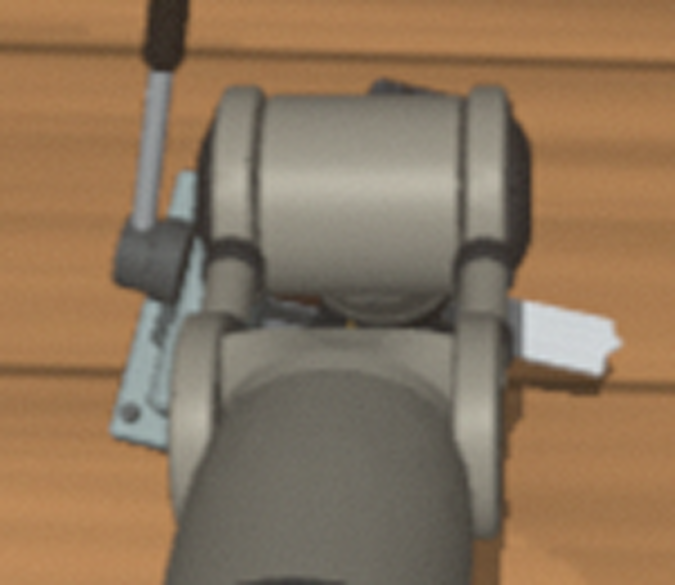

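Request:
jog_arm --series '[[-1,[-0.0005,-0.0008,0.001],[0.002,0,-0.001]],[-1,[-0.0005,-0.0008,0.003],[0.002,0,-0.001]],[-1,[-0.0005,-0.0008,0.005],[0.002,0,-0.001]],[-1,[-0.0005,-0.0008,0.007],[0.002,0,-0.001]],[-1,[-0.0005,-0.0008,0.008],[0.002,0,-0.001]],[-1,[-0.0005,-0.0008,0.008],[0.002,0,-0.001]]]'

```text
time: 9.42
tool_pos: [0.4682, 0.089, 0.0577]
tool_rot: [3.141, -0.001, -1.776]
contact_force: [0.6, -0.2, -2.0]
opening: 0.0281
```

Request:
jog_arm --series '[[-1,[0,0,0.001],[0,0,0]],[-1,[0,0,0.002],[0,0,0]],[-1,[0,0,0.003],[0,0,0]],[-1,[0,0,0.0035],[0,0,0]],[-1,[0,0,0.0035],[0,0,0]]]'

```text
time: 9.83
tool_pos: [0.4684, 0.0891, 0.0545]
tool_rot: [3.141, -0.0, -1.776]
contact_force: [-0.8, 0.2, -1.9]
opening: 0.0275
```

Request:
jog_arm --series '[[-1,[0,0,0.0005],[0,0,0]],[-1,[0,0,0.001],[0,0,0]],[-1,[0,0,0.001],[0,0,0]],[-1,[0,0,0.001],[0,0,0]]]'

```text
time: 10.17
tool_pos: [0.4685, 0.0891, 0.0539]
tool_rot: [-3.141, -0.0, -1.776]
contact_force: [-1.1, -0.4, 3.9]
opening: 0.0275
```

Request:
jog_arm --series '[[-0.3,[0,0,0],[0,0,0]],[-0.2,[0,0,0],[0,0,0]],[-0.1,[0,0,0],[0,0,0]],[-0.1,[0,0,0],[0,0,0]],[-0.1,[0,0,0],[0,0,0]]]'

```text
time: 10.58
tool_pos: [0.4684, 0.0891, 0.0535]
tool_rot: [3.141, -0.0, -1.776]
contact_force: [0.5, -0.5, 0.0]
opening: 0.041
```

```bash
python3 - <<'E'
from h import *
pgoto(0,-.082,.054)
E
```

```text
t 10.58 pos [0.4684 0.0891 0.0535] rot [ 3.141 -0.    -1.776] F [ 0.5 -0.5  0. ] op 0.041 q [ 0.03  0.48  1.87 -0.    0.79 -2.91]
 shift [-0.001  -0.0004 -0.0005]  turn [ 0.0004 -0.0005 -0.0008]
```

Request:
jog_arm --series '[[-0.1,[0,0,-0.02],[0,0,0]],[0,[0,0,-0.04],[0,0,0]],[0,[0,0,-0.07],[0,0,0]],[0,[0.01,0,-0.11],[0,0,0]],[0,[0.02,0,-0.15],[0,0,0]],[0,[0.02,0,-0.19],[0,0,0]],[0,[0.02,0,-0.19],[0,0,0]],[0,[0.02,0,-0.19],[0,0,0]]]'

```text
time: 11.25
tool_pos: [0.4655, 0.0695, 0.2457]
tool_rot: [-3.136, 0.001, -1.777]
contact_force: [0.4, 0.1, -1.0]
opening: 0.046
```

```bash
python3 - <<'E'
from h import *
pgoto(0,-.082,.054)
d=snap("w6")
a=d["img"][:,:,::-1][60:300,230:430];cv2.imwrite("pics/w6c.png",cv2.resize(a,None,fx=2.5,fy=2.5,interpolation=cv2.INTER_CUBIC))
E
```

```text
t 11.25 pos [0.4655 0.0695 0.2457] rot [-3.136e+00  1.000e-03 -1.777e+00] F [ 0.4  0.1 -1. ] op 0.046 q [-0.01  0.22  1.64 -0.    1.28 -2.95]
 shift [-0.0207  0.0017  0.1917]  turn [-0.0051  0.0006 -0.001 ]
```

View pics/w6c.png

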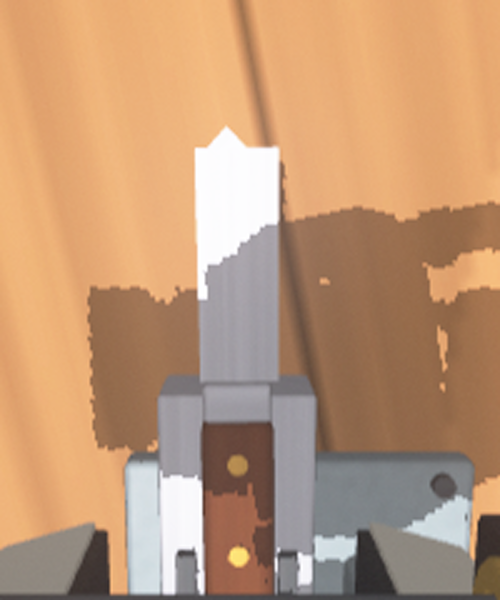

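```bash
python3 - <<'E'
from h import *
d=load("w6.npz")
def q(u,v): return 230+u/2.5,60+v/2.5
def topress(w):
    c,s=np.cos(PP[2]),np.sin(PP[2]);e=w[:2]-np.array(PP[:2]);return np.round(np.array([c*e[0]+s*e[1],-s*e[0]+c*e[1]])*1000,1)
for n,p,z in [("riv-8",(237,465),.07),("riv-45",(238,556),.07),("bedL",(160,394),.05),("bedR",(315,394),.05),("railL in",(197,553),.058),("railR in",(278,553),.058),("blade front",(238,382),.062)]:
    print(n,topress(at_z(d,*q(*p),z)))
E
```

```text
riv-8 [  0.9 -77.1]
riv-45 [  0.5 -40.1]
bedL [  31.5 -100.8]
bedR [ -30.1 -100.8]
railL in [ 17.1 -36.7]
railR in [-15.8 -36.7]
blade front [   0.5 -107.8]
```

```bash
python3 - <<'E'
from h import *
t=load("top0.npz");s=load("side0.npz")
for r in(0,105,155,195):
    a=np.deg2rad(40);X=press2w(-.02+r/1e3*np.cos(a),.045,.165+r/1e3*np.sin(a),PP)
    print(r,np.round(X,4),proj(t,X)[0].round(1),proj(s,X)[0].round(1))
r=.16;a=np.deg2rad(40)
x,z=-.02+r*np.cos(a),.165+r*np.sin(a)-.019
print(x,z)
pgoto(x,.045,.35,-.2047-np.pi)
pgoto(x,.045,z,-.2047-np.pi)
E
```

```text
0 [0.4753 0.2184 0.165 ] [220.1 271.3] [258.4 217.1]
105 [0.554  0.2021 0.2325] [224.7 230.8] [285.2 188.9]
155 [0.5915 0.1943 0.2646] [227.  210.3] [298.1 175.3]
195 [0.6215 0.1881 0.2903] [229.  193.4] [308.5 164.3]
0.10256711089903649 0.24884601754984628
t 11.3 pos [0.4644 0.0696 0.2437] rot [-3.141 -0.    -1.776] F [ 0.  -0.5 -0.3] op 0.0458 q [-0.01  0.23  1.64 -0.    1.28 -2.95]
 shift [-0.148  -0.1029 -0.1062]  turn [-8.0000e-04  5.0000e-04  1.5699e+00]
t 11.3 pos [0.4644 0.0696 0.2437] rot [-3.141 -0.    -1.776] F [ 0.  -0.5 -0.3] op 0.0458 q [-0.01  0.23  1.64 -0.    1.28 -2.95]
 shift [-0.148  -0.1028 -0.0051]  turn [-8.0000e-04  5.0000e-04  1.5699e+00]
```

Request:
jog_arm --series '[[0.3,[0,0,-0.04],[0,0,0]],[0.3,[0,0,-0.08],[0,0,0.1]],[0.3,[0,0,-0.12],[0,0,0.22]],[0.3,[-0.03,-0.02,-0.12],[0,0,0.34]],[0.3,[-0.06,-0.04,-0.12],[0,0,0.46]],[0.3,[-0.09,-0.06,-0.12],[0,0,0.58]],[0.3,[-0.12,-0.08,-0.12],[0,0,0.7]],[0.3,[-0.148,-0.103,-0.12],[0,0,0.82]],[0.3,[-0.148,-0.103,-0.12],[0,0,0.94]],[0.3,[-0.148,-0.103,-0.12],[0,0,1.06]],[0.3,[-0.148,-0.103,-0.12],[0,0,1.18]],[0.3,[-0.148,-0.103,-0.12],[0,0,1.3]]]'

```text
time: 12.3
tool_pos: [0.5955, 0.194, 0.36]
tool_rot: [-3.141, -0.006, -3.082]
contact_force: [0.3, -0.3, 0.2]
opening: 0.0599
```

Request:
jog_arm --series '[[0.3,[0,0,0],[0,0,0.1]],[0.3,[0,0,0],[0,0,0.2]],[0.3,[0,0,0],[0,0,0.27]],[0.3,[0,0,0],[0,0,0.27]],[0.3,[0,0,0],[0,0,0.27]]]'

```text
time: 12.72
tool_pos: [0.5953, 0.1936, 0.3613]
tool_rot: [-3.14, -0.004, 2.939]
contact_force: [-0.2, 0.9, 0.4]
opening: 0.0598
```

```bash
python3 - <<'E'
from h import *
pgoto(.1026,.045,.2488,-.2047-np.pi)
d=snap("w7")
E
```

```text
t 12.72 pos [0.5953 0.1936 0.3613] rot [-3.14  -0.004  2.939] F [-0.2  0.9  0.4] op 0.0598 q [ 0.19  0.49  0.93 -0.    1.73 -1.18]
 shift [-4.000e-04  1.000e-04  1.125e-01]  turn [-0.0018 -0.0036  0.0024]
```

View pics/w7.png

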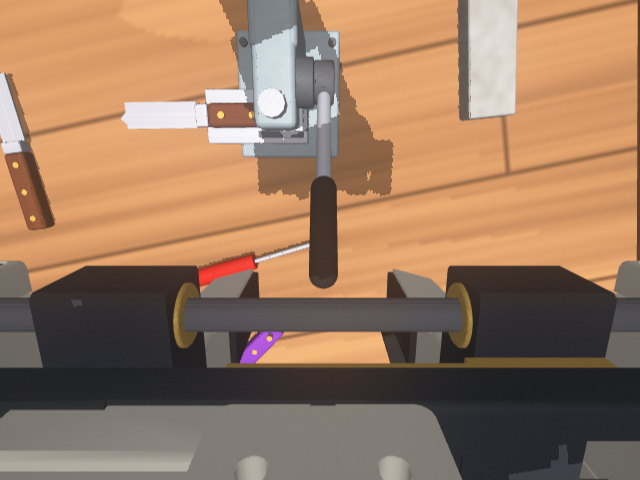

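The lever sleeve runs from (323,180) to (323,285), centred between the fingers. I'll descend onto the sleeve.

Request:
jog_arm --series '[[0.3,[0,0,0.03],[0,0,0]],[0.3,[0,0,0.06],[0,-0.003,0]],[0.3,[0,0,0.09],[0,-0.003,0]],[0.3,[0,0,0.105],[0,-0.003,0]],[0.3,[0,0,0.1125],[0,-0.003,0]],[0.3,[0,0,0.1125],[0,-0.003,0]],[0.3,[0,0,0.1125],[0,-0.003,0]]]'

```text
time: 13.35
tool_pos: [0.5958, 0.1936, 0.2515]
tool_rot: [-3.141, 0.003, 2.938]
contact_force: [-0.2, 0.2, 0.1]
opening: 0.0596
```

Request:
jog_arm --series '[[-1,[0,0,0],[0,0,0]],[-1,[0,0,0],[0,0,0]],[-1,[0,0,0],[0,0,0]],[-1,[0,0,0],[0,0,0]],[-1,[0,0,0],[0,0,0]],[-1,[0,0,0],[0,0,0]],[-1,[0,0,0],[0,0,0]],[-1,[0,0,0],[0,0,0]]]' --squeeze 40

```text
time: 14.02
tool_pos: [0.5955, 0.1938, 0.2511]
tool_rot: [3.141, 0.003, 2.937]
contact_force: [0.0, 2.2, 0.4]
opening: 0.019
```

```bash
python3 - <<'E'
from h import *
from cell import status
s=status.observe()
pgoto(.1026,.045,.2488,-.2047-np.pi)
r=.16
for a in np.linspace(0,.97,12):
    th=np.deg2rad(40)-a; dx=r*(np.cos(th)-np.cos(np.deg2rad(40)));dz=r*(np.sin(th)-np.sin(np.deg2rad(40)))
    print(round(a,3),"tool shift x",round(-dx,4),"z",round(-dz,4))
E
```

```text
t 14.02 pos [0.5955 0.1938 0.2511] rot [3.141e+00 3.000e-03 2.937e+00] F [0.  2.2 0.4] op 0.019 q [ 0.19  0.52  1.18 -0.    1.44 -1.17]
 shift [ 0.0002 -0.0003  0.0023]  turn [0.0002 0.003  0.0001]
0.0 tool shift x -0.0 z -0.0
0.088 tool shift x -0.0086 z 0.0112
0.176 tool shift x -0.0161 z 0.0231
0.265 tool shift x -0.0226 z 0.0356
0.353 tool shift x -0.028 z 0.0487
0.441 tool shift x -0.0322 z 0.0621
0.529 tool shift x -0.0352 z 0.0759
0.617 tool shift x -0.0369 z 0.0899
0.705 tool shift x -0.0374 z 0.104
0.794 tool shift x -0.0367 z 0.1181
0.882 tool shift x -0.0347 z 0.1321
0.97 tool shift x -0.0316 z 0.1458
```

Request:
jog_arm --series '[[-1,[-0.0045,0,0.0055],[0,0,0]],[-1,[-0.0086,0,0.0112],[0,0,0]],[-1,[-0.0125,0,0.017],[0,0,0]],[-1,[-0.0161,0,0.0231],[0,0,0]],[-1,[-0.0195,0,0.029],[0,0,0]],[-1,[-0.0226,0,0.0356],[0,0,0]],[-1,[-0.0255,0,0.042],[0,0,0]],[-1,[-0.028,0,0.0487],[0,0,0]],[-1,[-0.0303,0,0.0555],[0,0,0]],[-1,[-0.0322,0,0.0621],[0,0,0]],[-1,[-0.0338,0,0.069],[0,0,0]],[-1,[-0.0352,0,0.0759],[0,0,0]]]'

```text
time: 15.02
tool_pos: [0.6318, 0.1863, 0.1759]
tool_rot: [3.141, 0.007, 2.937]
contact_force: [2.1, 0.9, 7.8]
opening: 0.0191
```

```bash
cat >> h.py <<'E'
def lev():
    from cell import status; s=status.observe()
    T=toolT(s); g=T[:3,3]-.019*T[:3,2]
    c,sn=np.cos(PP[2]),np.sin(PP[2]);e=g[:2]-np.array(PP[:2]);x=c*e[0]+sn*e[1]+.02;z=g[2]-.165
    y=-sn*e[0]+c*e[1]
    print("t",s["time"],"grasp r",round(float(np.hypot(x,z)),4),"y",round(float(y),4),"lever a",round(float(np.deg2rad(40)-np.arctan2(z,x)),4),"F",s["contact_force"].round(1),"op",s["opening"].round(4))
E
python3 -c "
from h import *
lev()"
```

```text
Traceback (most recent call last):
  File "h.py", line 49, in lev
    print("t",s["time"],"grasp r",round(float(np.hypot(x,z)),4),"y",round(float(y),4),"lever a",round(float(np.deg2rad(40)-np.arctan2(z,x)),4),"F",s["contact_force"].round(1),"op",s["opening"].round(4))
                                                                                                                                                                                    ^^^^^^^^^^^^^^^^^^
AttributeError: 'float' object has no attribute 'round'
```

Request:
jog_arm --series '[[-1,[-0.0009,0,0.007],[0,0,0]],[-1,[-0.0017,0,0.014],[0,0,0]],[-1,[-0.002,0,0.021],[0,0,0]],[-1,[-0.0022,0,0.0281],[0,0,0]],[-1,[-0.002,0,0.034],[0,0,0]],[-1,[-0.0017,0,0.039],[0,0,0]],[-1,[-0.0014,0,0.043],[0,0,0]],[-1,[-0.001,0,0.047],[0,0,0]],[-1,[-0.0004,0,0.051],[0,0,0]],[-1,[0,0,0.055],[0,0,0]],[-1,[0.0005,0,0.058],[0,0,0]],[-1,[0.001,0,0.061],[0,0,0]]]'

```text
time: 16.02
tool_pos: [0.6325, 0.1862, 0.1168]
tool_rot: [3.14, 0.011, 2.937]
contact_force: [2.4, 0.1, 13.1]
opening: 0.0188
```

```bash
sed -i 's/s\["opening"\].round(4)/s["opening"]/' h.py; python3 -c "
from h import *
lev()"
```

```text
t 16.0167 grasp r 0.1629 y 0.0453 lever a 0.8782 F [ 2.4  0.1 13.1] op 0.018819849189511455
```

Request:
jog_arm --series '[[-1,[0.0005,0,0.003],[0,0,0]],[-1,[0.001,0,0.006],[0,0,0]],[-1,[0.0018,0,0.009],[0,0,0]],[-1,[0.0022,0,0.011],[0,0,0]],[-1,[0.0026,0,0.0125],[0,0,0]],[-1,[0.0026,0,0.0125],[0,0,0]]]'

```text
time: 16.52
tool_pos: [0.63, 0.1867, 0.1042]
tool_rot: [3.14, 0.011, 2.937]
contact_force: [1.8, 0.2, 12.1]
opening: 0.019
```

```bash
python3 -c "
from h import *
lev()"
```

```text
t 16.5167 grasp r 0.1632 y 0.0454 lever a 0.9573 F [ 1.8  0.2 12.1] op 0.019049070190084137
```

Request:
jog_arm --series '[[-1,[0.0003,0,0.001],[0,0,0]],[-1,[0.0005,0,0.002],[0,0,0]],[-1,[0.0008,0,0.003],[0,0,0]],[-1,[0.0008,0,0.003],[0,0,0]]]'

```text
time: 16.85
tool_pos: [0.6297, 0.1868, 0.1026]
tool_rot: [3.139, 0.012, 2.937]
contact_force: [0.1, -0.8, 18.6]
opening: 0.019
```

Request:
jog_arm --series '[[-1,[0.0003,0,0.001],[0,0,0]],[-1,[0.0005,0,0.002],[0,0,0]],[-1,[0.0008,0,0.003],[0,0,0]],[-1,[0.0008,0,0.003],[0,0,0]]]'

```text
time: 17.18
tool_pos: [0.6297, 0.1868, 0.1021]
tool_rot: [3.139, 0.015, 2.937]
contact_force: [-2.0, -2.9, 29.4]
opening: 0.019
```

```bash
python3 - <<'E'
from h import *
from cell import eyes
lev()
d=eyes.read_camera("side");cv2.imwrite("pics/side8.png",cv2.resize(d["img"][130:310,210:400,::-1],None,fx=3.3,fy=3.3,interpolation=cv2.INTER_CUBIC))
E
```

```text
t 17.1833 grasp r 0.1634 y 0.0454 lever a 0.9702 F [-2.  -2.9 29.4] op 0.01900847332464587
```

View pics/side8.png

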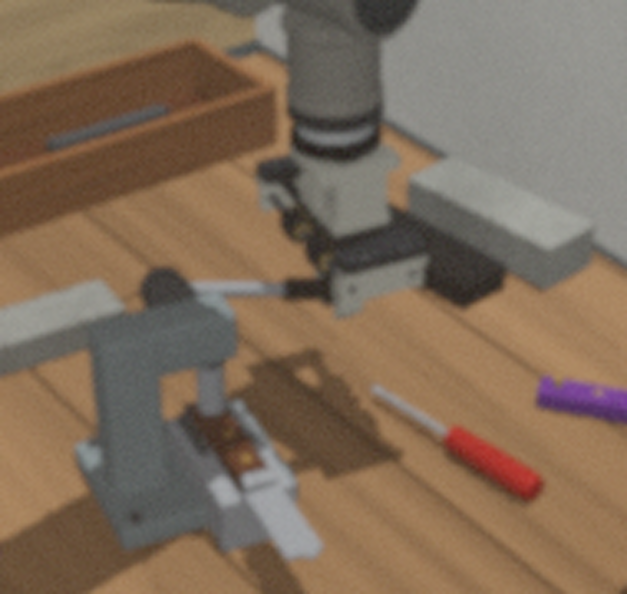

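The arm has stiffened at 29 N, and the lever angle is about 0.95–0.97, so it is at the stop. The side view shows the ram down on the handle. I'll ride the lever back up along the arc.

Request:
jog_arm --series '[[-1,[-0.0016,0,-0.0096],[0,0,0]],[-1,[-0.0047,0,-0.0233],[0,0,0]],[-1,[-0.0067,0,-0.0373],[0,0,0]],[-1,[-0.0074,0,-0.0514],[0,0,0]],[-1,[-0.0069,0,-0.0655],[0,0,0]],[-1,[-0.0052,0,-0.0795],[0,0,0]],[-1,[-0.0022,0,-0.0933],[0,0,0]],[-1,[0.002,0,-0.1067],[0,0,0]],[-1,[0.0074,0,-0.1198],[0,0,0]],[-1,[0.0139,0,-0.1323],[0,0,0]],[-1,[0.0214,0,-0.1442],[0,0,0]],[-1,[0.03,0,-0.1554],[0,0,0]]]'

```text
time: 18.23
tool_pos: [0.5948, 0.1938, 0.2496]
tool_rot: [-3.141, 0.001, 2.937]
contact_force: [24.5, 3.3, -52.0]
opening: 0.0188
```

Request:
jog_arm --series '[[-1,[0,0,0],[0,0,0]],[-1,[0,0,0],[0,0,0]],[-1,[0,0,0],[0,0,0]]]'

```text
time: 18.48
tool_pos: [0.5947, 0.1939, 0.2496]
tool_rot: [-3.141, -0.0, 2.937]
contact_force: [0.1, 4.6, -7.7]
opening: 0.0189
```

```bash
python3 -c "
from h import *
lev(); pgoto(.1026,.045,.2511,-.2047-np.pi)"
```

```text
t 18.4833 grasp r 0.16 y 0.0453 lever a -0.0059 F [ 0.1  4.6 -7.7] op 0.018874133552666476
t 18.48 pos [0.5947 0.1939 0.2496] rot [-3.141 -0.     2.937] F [ 0.1  4.6 -7.7] op 0.0189 q [ 0.19  0.52  1.18 -0.    1.44 -1.17]
 shift [-0.0006 -0.0003 -0.0015]  turn [-0.0008 -0.0003  0.0004]
```

Request:
jog_arm --series '[[-0.4,[0,0,0],[0,0,0]],[-0.2,[0,0,0],[0,0,0]],[0.1,[0,0,0],[0,0,0]],[0.3,[0,0,0],[0,0,0]],[0.3,[0,0,0],[0,0,0]],[0.3,[0,0,-0.03],[0,0,0]],[0.3,[0,0,-0.07],[0,0,0]],[0.3,[0,0,-0.11],[0,0,0]],[0.3,[0,0,-0.11],[0,0,0]],[0.3,[0,0,-0.11],[0,0,0]]]'

```text
time: 19.32
tool_pos: [0.596, 0.1936, 0.3644]
tool_rot: [3.14, 0.009, 2.937]
contact_force: [0.6, 0.2, -0.8]
opening: 0.0594
```

```bash
python3 - <<'E'
from h import *
d=snap("w9")
cv2.imwrite("pics/w9c.png",cv2.resize(d["img"][0:300,100:420,::-1],None,fx=2,fy=2,interpolation=cv2.INTER_CUBIC))
pgoto(0,-.1,.30)
E
```

```text
t 19.37 pos [0.5954 0.1934 0.3619] rot [3.141 0.005 2.937] F [-0.   0.5 -0.7] op 0.0595 q [ 0.19  0.49  0.93 -0.    1.71 -1.17]
 shift [ 0.1029 -0.145   0.0614]  turn [-0.0036  0.0039 -1.571 ]
```

View pics/w9c.png

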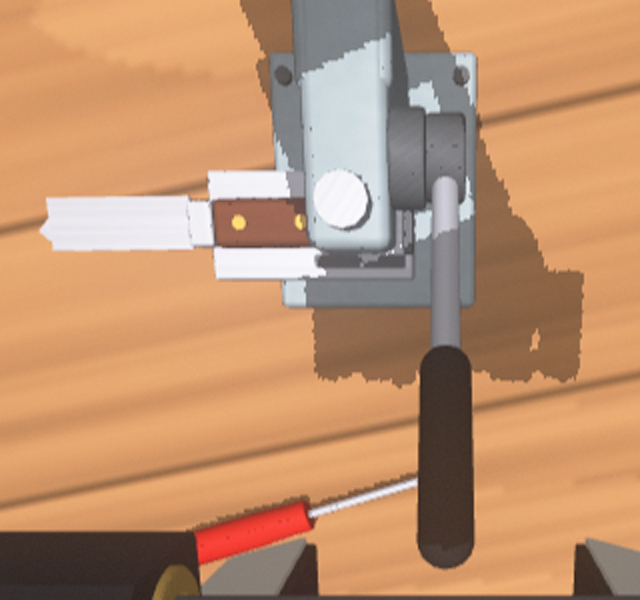

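The lever is back home and the knife is unmoved. Going back to regrip it.

Request:
jog_arm --series '[[0,[0.02,-0.03,0],[0,0,-0.12]],[0,[0.05,-0.06,0],[0,0,-0.24]],[0,[0.07,-0.1,0],[0,0,-0.36]],[0,[0.09,-0.13,0],[0,0,-0.48]],[0,[0.103,-0.145,0.01],[0,0,-0.6]],[0,[0.103,-0.145,0.02],[0,0,-0.72]],[0,[0.103,-0.145,0.03],[0,0,-0.84]],[0,[0.103,-0.145,0.04],[0,0,-0.96]],[0,[0.103,-0.145,0.05],[0,0,-1.08]],[0,[0.103,-0.145,0.06],[0,0,-1.2]],[0,[0.103,-0.145,0.06],[0,0,-1.32]],[0,[0.103,-0.145,0.06],[0,0,-1.44]]]'

```text
time: 20.37
tool_pos: [0.4637, 0.0723, 0.2985]
tool_rot: [3.14, -0.002, -1.901]
contact_force: [-0.4, -0.7, 0.0]
opening: 0.0459
```

Request:
jog_arm --series '[[0,[0,0,0],[0,0,-0.1]],[0,[0,0,0.02],[0,0,-0.13]],[0,[0,0,0.05],[0,0,-0.13]],[0,[0,0,0.06],[0,0,-0.13]],[0,[0,0,0.06],[0,0,-0.13]],[0,[0,0,0.06],[0,0,-0.13]]]'

```text
time: 20.87
tool_pos: [0.4644, 0.0723, 0.2397]
tool_rot: [3.141, -0.001, -1.776]
contact_force: [0.4, -0.6, 0.7]
opening: 0.046
```

```bash
python3 - <<'E'
from h import *
pgoto(-.0004,-.084,.12)
d=snap("w10")
a=d["img"][:,:,::-1][60:300,230:430];cv2.imwrite("pics/w10c.png",cv2.resize(a,None,fx=2.5,fy=2.5,interpolation=cv2.INTER_CUBIC))
E
```

```text
t 20.87 pos [0.4644 0.0723 0.2397] rot [ 3.141e+00 -1.000e-03 -1.776e+00] F [ 0.4 -0.6  0.7] op 0.046 q [-0.01  0.23  1.64 -0.    1.27 -2.94]
 shift [-0.0164 -0.0006  0.1197]  turn [ 0.0003 -0.0012 -0.0009]
```

View pics/w10c.png

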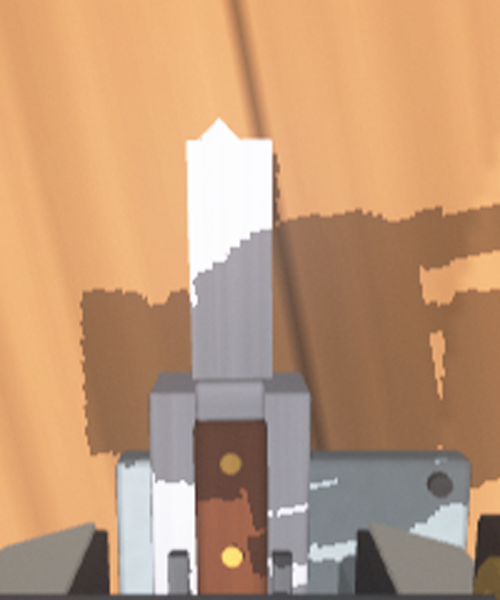

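Request:
jog_arm --series '[[0,[-0.0165,-0.0005,0.03],[0,0,0]],[0,[-0.0175,-0.0005,0.06],[0,0,0]],[0,[-0.0175,-0.0005,0.09],[0,0,0]],[0,[-0.0175,-0.0005,0.12],[0,0,0]],[0,[-0.0175,-0.0005,0.15],[0,0,0]],[0,[-0.0175,-0.0005,0.17],[0,0,0]],[0,[-0.0175,-0.0005,0.182],[0,0,0]],[0,[-0.0175,-0.0005,0.184],[0,0,0]],[0,[-0.0175,-0.0005,0.184],[0,0,0]]]'

```text
time: 21.67
tool_pos: [0.4701, 0.0893, 0.0569]
tool_rot: [-3.139, -0.0, -1.776]
contact_force: [0.2, -0.4, -0.3]
opening: 0.0461
```

```bash
python3 - <<'E'
from h import *
pgoto(-.0004,-.083,.0535)
E
```

```text
t 21.67 pos [0.4701 0.0893 0.0569] rot [-3.139 -0.    -1.776] F [ 0.2 -0.4 -0.3] op 0.0461 q [ 0.03  0.48  1.87 -0.    0.8  -2.91]
 shift [0.0005 0.0016 0.0034]  turn [-0.0027 -0.0005 -0.0007]
```

Request:
jog_arm --series '[[0,[0.0005,0.0015,0.002],[-0.003,0,0]],[0,[0.0005,0.0015,0.003],[-0.003,0,0]],[0,[0.0005,0.0015,0.003],[-0.003,0,0]],[-1,[0.0005,0.0015,0.003],[-0.003,0,0]],[-1,[0.0005,0.0015,0.003],[-0.003,0,0]],[-1,[0.0005,0.0015,0.003],[-0.003,0,0]],[-1,[0.0005,0.0015,0.003],[-0.003,0,0]],[-1,[0.0005,0.0015,0.003],[-0.003,0,0]],[-1,[0.0005,0.0015,0.003],[-0.003,0,0]],[-1,[0.0005,0.0015,0.003],[-0.003,0,0]]]' --squeeze 35

```text
time: 22.5
tool_pos: [0.4683, 0.0891, 0.054]
tool_rot: [-3.141, -0.0, -1.776]
contact_force: [-0.0, -0.3, 5.1]
opening: 0.0273
```

Request:
jog_arm --series '[[-1,[0,0,-0.004],[0,0,0]],[-1,[0,0,-0.008],[0,0,0]],[-1,[0,0,-0.012],[0,0,0]],[-1,[0,0,-0.015],[0,0,0]],[-1,[0,0,-0.015],[0,0,0]]]'

```text
time: 22.92
tool_pos: [0.4685, 0.0891, 0.0694]
tool_rot: [-3.141, -0.0, -1.776]
contact_force: [0.1, 0.1, -1.4]
opening: 0.0281
```

```bash
python3 - <<'E'
from h import *
pgoto(0,-.15,.068)
t=load("top0.npz")
C=cloud(t)
m=[(.13,.0675),(.13,-.0675),(-.13,-.0675),(-.13,.0675)]
w=[at_z(t,*p,.028)[:2] for p in [(472,208),(521,218),(505,316),(453,305)]]
# order: x axis along length
print(fit2(m,w)); print([np.linalg.norm(w[i]-w[(i+1)%4]) for i in range(4)])
print(np.nanmedian(C[250:270,475:495,2]))
E
```

```text
t 22.92 pos [0.4685 0.0891 0.0694] rot [-3.141 -0.    -1.776] F [ 0.1  0.1 -1.4] op 0.0281 q [ 0.03  0.45  1.86 -0.    0.83 -2.91]
 shift [ 0.067  -0.0004  0.0014]  turn [-0.0008 -0.0002 -0.0007]
(array([ 0.54043474, -0.43131442]), np.float64(-0.20161391497645093), array([0.0053233 , 0.00340772, 0.00391845, 0.00174878]))
[np.float64(0.12714121311895824), np.float64(0.2567102669460141), np.float64(0.13058831439831334), np.float64(0.2565877674423528)]
0.004135586442641781
```

Request:
jog_arm --series '[[-1,[0.01,0,0],[0,0,0]],[-1,[0.025,0,0],[0,0,0]],[-1,[0.04,0,0],[0,0,0]],[-1,[0.055,0,0],[0,0,0]],[-1,[0.067,0,0],[0,0,0]],[-1,[0.07,0,-0.02],[0,0,0]],[-1,[0.07,0,-0.05],[0,0,0]],[-1,[0.07,0,-0.08],[0,0,0]],[-1,[0.07,0,-0.11],[0,0,0]],[-1,[0.07,0,-0.14],[0,0,0.05]],[-1,[0.07,0,-0.17],[0,0,0.12]],[-1,[0.07,0,-0.19],[0,0,0.2]]]' --squeeze 40

```text
time: 23.92
tool_pos: [0.4541, 0.02, 0.2614]
tool_rot: [-3.139, 0.0, -1.98]
contact_force: [1.5, 0.0, -1.6]
opening: 0.0275
```

```bash
python3 - <<'E'
from h import *
goto([.549,-.431,.26],2.94)
t=load("top0.npz");print(at_z(t,387,214,0),at_z(t,397,184,.195))
E
```

```text
t 23.92 pos [0.4541 0.02   0.2614] rot [-3.139  0.    -1.98 ] F [ 1.5  0.  -1.6] op 0.0275 q [-0.12  0.18  1.64 -0.    1.31 -2.86]
 shift [ 0.376  -0.2664  0.0021]  turn [-0.0021  0.0019  1.3634]
[ 0.66350658 -0.18003758  0.        ] [ 0.68257274 -0.17889374  0.195     ]
```

Request:
jog_arm --series '[[-1,[0.02,-0.014,0],[0,0,0.09]],[-1,[0.045,-0.032,0],[0,0,0.2]],[-1,[0.075,-0.053,0],[0,0,0.31]],[-1,[0.105,-0.074,0],[0,0,0.42]],[-1,[0.135,-0.096,0],[0,0,0.53]],[-1,[0.165,-0.117,0],[0,0,0.64]],[-1,[0.195,-0.138,0],[0,0,0.75]],[-1,[0.225,-0.16,0],[0,0,0.86]],[-1,[0.255,-0.18,0],[0,0,0.97]],[-1,[0.285,-0.2,0],[0,0,1.08]],[-1,[0.31,-0.22,0],[0,0,1.19]],[-1,[0.335,-0.237,0],[0,0,1.28]]]'

```text
time: 24.92
tool_pos: [0.5388, -0.3831, 0.2579]
tool_rot: [3.141, -0.001, 3.021]
contact_force: [0.5, 0.1, -1.0]
opening: 0.0277
```

```bash
python3 - <<'E'
from h import *
goto([.549,-.431,.2],2.94)
E
```

```text
t 24.92 pos [ 0.5388 -0.3831  0.2579] rot [ 3.141e+00 -1.000e-03  3.021e+00] F [ 0.5  0.1 -1. ] op 0.0277 q [-0.73  0.59  1.04 -0.    1.52 -2.18]
 shift [-0.016  -0.0463  0.0579]  turn [ 0.0002 -0.0015  0.0805]
```

Request:
jog_arm --series '[[-1,[-0.006,-0.02,0.01],[0,0,0.06]],[-1,[-0.014,-0.043,0.03],[0,0,0.06]],[-1,[-0.014,-0.043,0.05],[0,0,0.06]],[-1,[-0.014,-0.043,0.07],[0,0,0.06]],[-1,[-0.014,-0.043,0.09],[0,0,0.06]],[-1,[-0.014,-0.043,0.1],[0,0,0.06]],[-1,[-0.014,-0.043,0.1],[0,0,0.06]],[-1,[-0.014,-0.043,0.1],[0,0,0.06]]]'

```text
time: 25.58
tool_pos: [0.5481, -0.4252, 0.1588]
tool_rot: [-3.142, -0.001, 2.967]
contact_force: [0.3, -0.6, -0.9]
opening: 0.0276
```

```bash
python3 - <<'E'
from h import *
from cell import eyes
goto([.549,-.431,.1],2.94)
snap("w11")
d=eyes.read_camera("side");cv2.imwrite("pics/side11.png",d["img"][:,:,::-1])
E
```

```text
t 25.58 pos [ 0.5481 -0.4252  0.1588] rot [-3.142e+00 -1.000e-03  2.967e+00] F [ 0.3 -0.6 -0.9] op 0.0276 q [-0.77  0.71  1.08 -0.    1.35 -2.17]
 shift [-0.0019 -0.0055  0.0588]  turn [-0.     -0.0011  0.0268]
```

View pics/w11.png

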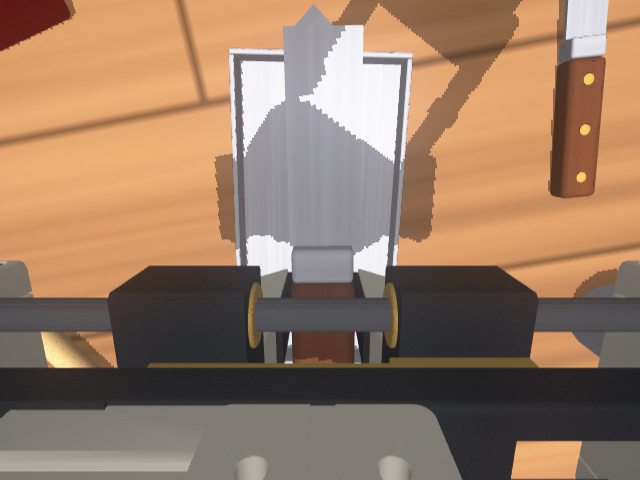

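View pics/side11.png

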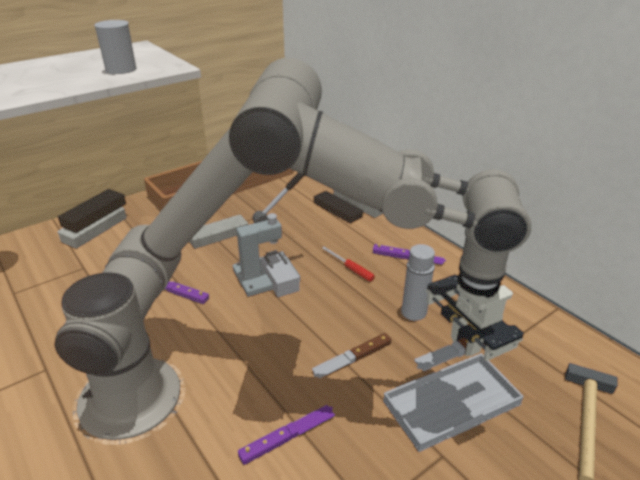

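```bash
python3 - <<'E'
from h import *
d=load("w11.npz")
a=at_z(d,231,50,.028);b=at_z(d,411,54,.028);print(a,b,np.linalg.norm(a-b))
e=(b-a)[:2];e/=np.linalg.norm(e); n=np.array([-e[1],e[0]]); mid=(a+b)[:2]/2
if n[0]<0:n=-n
c=mid+.13*n;print("tray",c,"yaw of length",np.arctan2(n[1],n[0]))
yaw=np.arctan2(-n[1],-n[0]);o=c-.008*np.array([np.cos(yaw),np.sin(yaw)]);print("target",o,yaw)
goto([o[0],o[1],.05],yaw)
E
```

```text
[ 0.4060439 -0.4688295  0.028    ] [ 0.43150128 -0.34023463  0.028     ] 0.13109050451793128
tray [ 0.54629773 -0.42977767] yaw of length -0.19543875707008396
target [ 0.55414543 -0.43133124] 2.9461538965197094
t 25.68 pos [ 0.549  -0.4256  0.1606] rot [-3.140e+00  2.000e-03  2.967e+00] F [-0.3 -0.2 -1.2] op 0.0275 q [-0.77  0.71  1.08 -0.    1.35 -2.17]
 shift [-0.0059 -0.0045  0.1106]  turn [-0.002   0.0019  0.0209]
```

Request:
jog_arm --series '[[-1,[-0.004,-0.0045,0.01],[-0.002,0,0.022]],[-1,[-0.004,-0.0045,0.03],[-0.002,0,0.022]],[-1,[-0.004,-0.0045,0.05],[-0.002,0,0.022]],[-1,[-0.004,-0.0045,0.07],[-0.002,0,0.022]],[-1,[-0.004,-0.0045,0.09],[-0.002,0,0.022]],[-1,[-0.004,-0.0045,0.105],[-0.002,0,0.022]],[-1,[-0.004,-0.0045,0.115],[-0.002,0,0.022]],[-1,[-0.004,-0.0045,0.125],[-0.002,0,0.022]],[-1,[-0.004,-0.0045,0.134],[-0.002,0,0.022]],[-1,[-0.004,-0.0045,0.14],[-0.002,0,0.022]],[-1,[-0.004,-0.0045,0.142],[-0.002,0,0.022]],[-1,[-0.004,-0.0045,0.142],[-0.002,0,0.022]]]'

```text
time: 26.68
tool_pos: [0.5516, -0.4302, 0.0167]
tool_rot: [3.14, -0.0, 2.945]
contact_force: [-0.0, -0.7, -1.5]
opening: 0.0278
```

```bash
python3 - <<'E'
from h import *
goto([.552,-.431,.0095],2.944)
E
```

```text
t 26.68 pos [ 0.5516 -0.4302  0.0167] rot [ 3.14  -0.     2.945] F [-0.  -0.7 -1.5] op 0.0278 q [-0.77  0.86  1.2   0.    1.08 -2.15]
 shift [-0.0005 -0.0007  0.0072]  turn [ 0.0016 -0.0004  0.0008]
```

Request:
jog_arm --series '[[-1,[0,0,0.001],[0.0016,0,0]],[-1,[0,0,0.002],[0.0016,0,0]],[-1,[0,0,0.003],[0.0016,0,0]],[-1,[0,0,0.004],[0.0016,0,0]],[-1,[0,0,0.005],[0.0016,0,0]],[-1,[0,0,0.006],[0.0016,0,0]],[-1,[0,0,0.006],[0.0016,0,0]]]'

```text
time: 27.27
tool_pos: [0.5515, -0.4301, 0.0107]
tool_rot: [3.141, -0.001, 2.945]
contact_force: [-0.3, -0.4, -1.4]
opening: 0.0277
```

Request:
jog_arm --series '[[-1,[0,0,0.0005],[0,0,0]],[-1,[0,0,0.001],[0,0,0]],[-1,[0,0,0.001],[0,0,0]]]'

```text
time: 27.52
tool_pos: [0.5516, -0.4302, 0.0098]
tool_rot: [3.142, -0.0, 2.945]
contact_force: [-0.1, 0.2, -1.8]
opening: 0.0274
```

Request:
jog_arm --series '[[-1,[0,0,0.0005],[0,0,0]],[-1,[0,0,0.001],[0,0,0]],[-1,[0,0,0.001],[0,0,0]]]'

```text
time: 27.77
tool_pos: [0.5516, -0.4302, 0.0088]
tool_rot: [3.142, -0.0, 2.945]
contact_force: [0.2, 0.2, -2.0]
opening: 0.0277
```

Request:
jog_arm --series '[[-1,[0,0,0.0005],[0,0,0]],[-1,[0,0,0.001],[0,0,0]],[-1,[0,0,0.001],[0,0,0]]]'

```text
time: 28.02
tool_pos: [0.5517, -0.4302, 0.0081]
tool_rot: [-3.141, -0.0, 2.945]
contact_force: [-0.1, -0.2, -0.2]
opening: 0.0278
```

Request:
jog_arm --series '[[-1,[0,0,0.0004],[0,0,0]],[-1,[0,0,0.0008],[0,0,0]],[-1,[0,0,0.0008],[0,0,0]]]'

```text
time: 28.27
tool_pos: [0.5517, -0.4303, 0.0081]
tool_rot: [-3.141, 0.0, 2.945]
contact_force: [-2.0, 2.1, 4.8]
opening: 0.0277
```

Contact at +6.6 N and knife resting, so I'll release gently and rise.

Request:
jog_arm --series '[[-0.37,[0,0,0],[0,0,0]],[-0.3,[0,0,0],[0,0,0]],[-0.2,[0,0,0],[0,0,0]],[-0.1,[0,0,0],[0,0,0]],[-0.1,[0,0,0],[0,0,0]],[-0.1,[0,0,0],[0,0,0]],[-0.1,[0,0,-0.02],[0,0,0]],[-0.1,[0,0,-0.05],[0,0,0]],[-0.1,[0,0,-0.09],[0,0,0]],[-0.1,[0,0,-0.13],[0,0,0]],[-0.1,[0,0,-0.17],[0,0,0]],[-0.1,[0,0,-0.2],[0,0,0]]]'

```text
time: 29.27
tool_pos: [0.5521, -0.4306, 0.2113]
tool_rot: [-3.139, 0.003, 2.945]
contact_force: [1.5, -1.3, 0.9]
opening: 0.0413
```

Request:
jog_arm --series '[[-0.1,[0.04,0,-0.03],[0,0,0]],[-0.1,[0.08,0,-0.06],[0,0,0]],[-0.1,[0.12,0,-0.08],[0,0,0]],[-0.1,[0.16,0.04,-0.08],[0,0,0]],[-0.1,[0.16,0.08,-0.08],[0,0,0]],[-0.1,[0.16,0.12,-0.08],[0,0,0]],[-0.1,[0.16,0.16,-0.08],[0,0,0]],[-0.1,[0.16,0.16,-0.08],[0,0,0]],[-0.1,[0.16,0.16,-0.08],[0,0,0]]]'

```text
time: 30.02
tool_pos: [0.4263, -0.2388, 0.2881]
tool_rot: [3.141, 0.001, 2.948]
contact_force: [0.8, 0.1, -0.0]
opening: 0.0414
```

```bash
python3 - <<'E'
from h import *
from cell import eyes,status
for n in("side","top"):
    d=eyes.read_camera(n);np.savez(n+"9.npz",**d);cv2.imwrite(f"pics/{n}9.png",d["img"][:,:,::-1])
print(status.observe()["time"],status.observe()["tool_pos"])
a=cv2.imread("pics/side9.png")[345:455,375:530];cv2.imwrite("pics/side9c.png",cv2.resize(a,None,fx=5,fy=5,interpolation=cv2.INTER_CUBIC))
E
```

```text
30.1167 [ 0.42623918 -0.24207601  0.2875504 ]
```

View pics/top9.png

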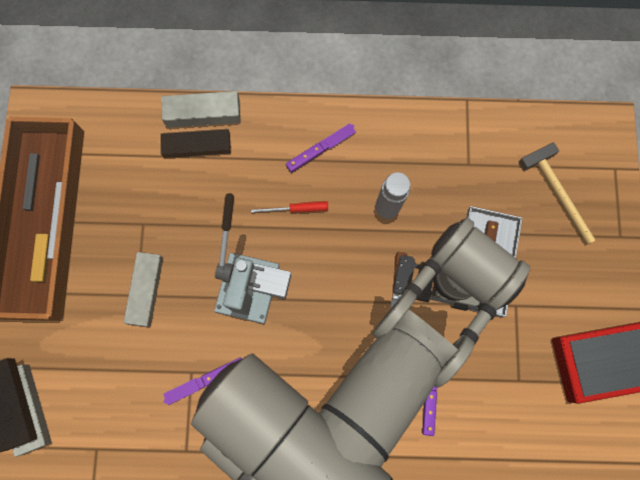

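View pics/side9c.png

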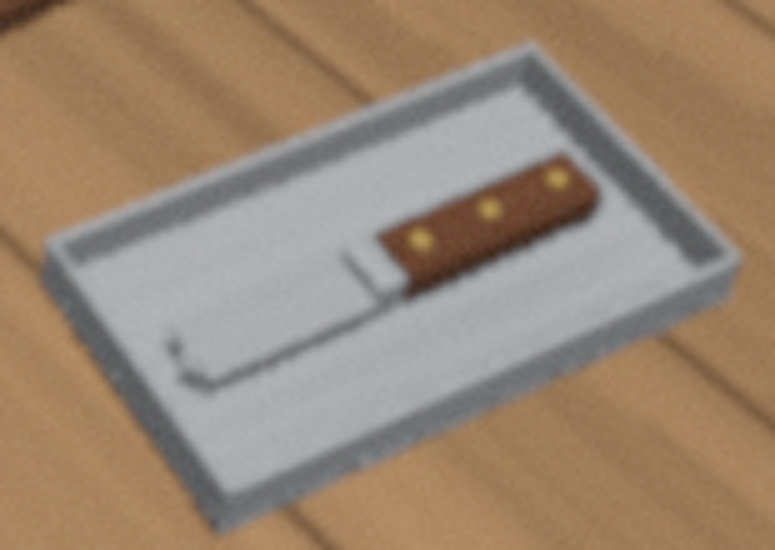

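```bash
python3 - <<'E'
from h import *
s=load("side9.npz");C=cloud(s)
print((C[378:385,482:492,2]*1000).round(0)); print((C[384:390,470:478,2]*1000).round(0))
t=load("top9.npz");t0=load("top0.npz")
d=np.abs(t["img"].astype(int)-t0["img"]).sum(-1)
for n,(u,v) in dict(thermos=(395,195),screw=(300,208),stoneL=(143,290),stone=(200,108),lever=(227,215)).items(): print(n,(d[v-25:v+26,u-25:u+26]>60).sum())
E
```

```text
[[23. 20. 20. 23. 24. 26. 25. 24. 23. 22.]
 [23. 22. 25. 21. 26. 23. 25. 23. 22. 24.]
 [nan 22. 22. 21. 25. 23. 23. 24. 24. 20.]
 [24. 23. 21. 25. 23. 25. 23. 25. 24. 20.]
 [25. 20. 22. 23. 22. 23. 25. 21. 26. 23.]
 [24. 23. 22. 25. 23. 23. 22. 19. 20. 23.]
 [24. 27. 25. 22. 22. 21. 21. 24. 25. 24.]]
[[22. 24. 22. 26. 20. 23. 23. 21.]
 [23. 25. 24. 26. 18. 24. 24. 25.]
 [22. 24. 20. 24. 24. 21. 21. 24.]
 [22. 22. 22. 25. 24. 24. 21. 27.]
 [24. 24. 24. 26. 22. 19. 24. 22.]
 [24. 21. 21. 23. 19. 22. 26. 21.]]
thermos 0
screw 0
stoneL 0
stone 0
lever 0
```

```bash
python3 - <<'E'
from h import *
goto([.60,-.37,.24],2.945-np.pi/2)
goto([.50,-.42,.2],2.945)
E
```

```text
t 30.12 pos [ 0.4262 -0.2421  0.2876] rot [-3.141e+00  1.000e-03  2.946e+00] F [ 0.5 -0.7  0. ] op 0.0414 q [-0.67  0.23  1.51 -0.    1.4  -2.05]
 shift [-0.1953 -0.0917  0.0477]  turn [-4.0000e-04  1.2000e-03  1.5721e+00]
t 30.12 pos [ 0.4262 -0.2421  0.2876] rot [-3.141e+00  1.000e-03  2.946e+00] F [ 0.5 -0.7  0. ] op 0.0414 q [-0.67  0.23  1.51 -0.    1.4  -2.05]
 shift [-0.1068 -0.1601  0.0878]  turn [-0.001   0.0005  0.0013]
```

```bash
python3 - <<'E'
from h import *
s=load("side9.npz");s0=load("side0.npz")
d=np.abs(s["img"].astype(int)-s0["img"]).sum(-1)
print("knifeB",(d[330:385,310:395]>90).sum())
a=s["img"][315:400,300:410,::-1];b=s0["img"][315:400,300:410,::-1]
cv2.imwrite("pics/kb.png",cv2.resize(np.hstack([b,a]),None,fx=3.5,fy=3.5))
E
```

```text
knifeB 1158
```

View pics/kb.png

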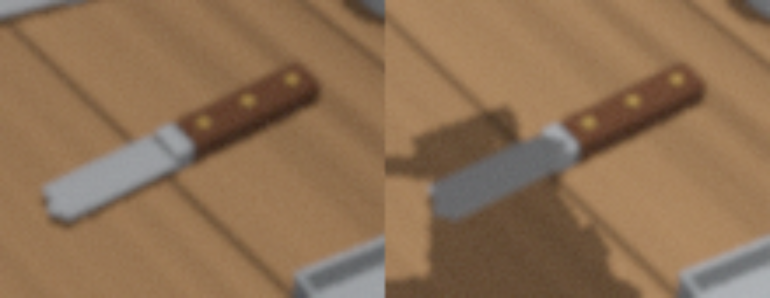

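The other knife hasn't moved; the differing pixels are just the arm's shadow. Handing in.

```bash
python3 -c "
from cell import job
print(job.hand_in())"
```

```text
the job is handed in; nothing more can be done
None
```

The rivet is driven, the knife lies flat in the steel tray, and the job was handed in at about 30 s of the 72 s allowed.

**Press:** I laid the knife in the press channel with the rivet about 1 to 3 mm short of the ram's axis by different measurements. That is well under the 24 mm ram face, so I left it. I pulled the lever until it stopped moving at about 29 N, at an angle of roughly 0.95 to 0.97 rad. I then rode it back up to home, where it met its end stop with a brief force of about 57 N at the wrist. That is under the 120 N limit.

**Tray:** I lowered the knife until it touched the tray floor at about 5 N, then released it.

**Last checks:**
- **Rivet:** the side camera's depth reads it level with the handle, to about 1 mm of noise.
- **Lever, thermos, screwdriver and whetstone:** the top picture shows no change around any of them.
- **Other knife:** it is in the same place in the side picture. An automatic comparison flagged pixels there, but that was only the arm's shadow.
- **Camera disagreement:** the top and wrist cameras differed by about 2 to 4 mm on the press position. I used the wrist camera's figure.

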